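Reload the module test dock

TASK

Open the lock lever of the test dock, take every leftover blanking plate out of its bays and lay it flat in the grey tray. Slide each module card lying on the bench, grip block to the rear, fully home into a bay of its own, and when all of them are home and all the plates are out, throw the lever over to lock the dock. Leave the mug, meter and screwdriver where they are.

Things in the scene. Friction and masses are not known exactly. Their poses are not given: they have to be found in the camera images.
- dock: Grey test dock fixed to the bench, 286 mm wide (y), from 88 mm behind its origin to 72 mm ahead of it; origin on the bench under the middle bay. x is the direction modules are pushed in (away from the robot), z up. Three bays side by side, 90 mm apart in y; bay floor 20 mm above the bench and open in front from x = -62 mm, rail tops and stop wall 38 mm above the bench.
- bay1_home (a point): Right bay (dock y = -90 mm): where a card's grip block centre is when fully home (dock x = -42 mm, 47 mm above bench). Axes as dock. Slot 72.5 mm wide, 12.5 mm high under lips along its long edges, open above in the middle; it starts 46 mm ahead of this point, with flared lead-ins (5 mm a side) from 29 mm ahead; stop wall 102 mm ahead.
- bay2_home (a point): Middle bay (dock y = 0 mm): where a card's grip block centre is when fully home (dock x = -42 mm, 47 mm above bench). Axes as dock. Slot 72.5 mm wide, 12.5 mm high under lips along its long edges, open above in the middle; it starts 46 mm ahead of this point, with flared lead-ins (5 mm a side) from 29 mm ahead; stop wall 102 mm ahead.
- bay3_home (a point): Left bay (dock y = 90 mm): where a card's grip block centre is when fully home (dock x = -42 mm, 47 mm above bench). Axes as dock. Slot 72.5 mm wide, 12.5 mm high under lips along its long edges, open above in the middle; it starts 46 mm ahead of this point, with flared lead-ins (5 mm a side) from 29 mm ahead; stop wall 102 mm ahead.
- lock (a joint): Lock, rad: 0 = open (lever leans 40 degrees from upright to the robot, dock -x; the keeper flap along the front of the bays lies below their floor), 1.4 = locked (lever leans 40 degrees away, dock +x; the flap stands up behind the modules, blocking the bays). Starts at 1.15 to 1.4; stays where it is left; about 3 N at the lever's end moves it.
- lever_pivot (a point): Point on the lock's turning axis (along dock y) under the lever, 13 mm above the bench, beside the dock's left (+y) end. The lever is a straight arm 68 mm long from this axis; its outer 24 mm is a black grip 32 mm wide (y), 14 mm thick. It can be pushed over from either side with closed fingers. Axes as the dock's.
- card1_grip (a point): Module card (all alike; 2 or 3 present), lying on the bench: green slab 120 x 70 x 10 mm (x, y, z) with chips on top (to 6 mm high) and a black upright grip block 16 x 36 x 34 mm; 0.15 to 0.26 kg. Point: the block's centre, 17 mm above the slab's top, 27 mm above its underside, 18 mm from its rear end. x points along the slab to the end that enters the dock first, z up.
- card2_grip (a point): Module card (all alike; 2 or 3 present), lying on the bench: green slab 120 x 70 x 10 mm (x, y, z) with chips on top (to 6 mm high) and a black upright grip block 16 x 36 x 34 mm; 0.15 to 0.26 kg. Point: the block's centre, 17 mm above the slab's top, 27 mm above its underside, 18 mm from its rear end. x points along the slab to the end that enters the dock first, z up.
- card3_grip (a point): Module card (all alike; 2 or 3 present), lying on the bench: green slab 120 x 70 x 10 mm (x, y, z) with chips on top (to 6 mm high) and a black upright grip block 16 x 36 x 34 mm; 0.15 to 0.26 kg. Point: the block's centre, 17 mm above the slab's top, 27 mm above its underside, 18 mm from its rear end. x points along the slab to the end that enters the dock first, z up.
- blank1_knob (a point): Leftover blanking plate (two of the three are present, in any bays): aluminium slab 90 x 68 x 8 mm (x, y, z), 0.18 kg, with a round steel knob 28 mm across, 34 mm high. Point: the knob's centre, 17 mm above the slab's top, 25 mm above its underside, 18 mm from its rear end. x points into the bay, z up. The knob stands outside the slot; pulled back 75 mm the plate is clear of the rails.
- blank2_knob (a point): Leftover blanking plate (two of the three are present, in any bays): aluminium slab 90 x 68 x 8 mm (x, y, z), 0.18 kg, with a round steel knob 28 mm across, 34 mm high. Point: the knob's centre, 17 mm above the slab's top, 25 mm above its underside, 18 mm from its rear end. x points into the bay, z up. The knob stands outside the slot; pulled back 75 mm the plate is clear of the rails.
- blank3_knob (a point): Leftover blanking plate (two of the three are present, in any bays): aluminium slab 90 x 68 x 8 mm (x, y, z), 0.18 kg, with a round steel knob 28 mm across, 34 mm high. Point: the knob's centre, 17 mm above the slab's top, 25 mm above its underside, 18 mm from its rear end. x points into the bay, z up. The knob stands outside the slot; pulled back 75 mm the plate is clear of the rails.
- tray: Shallow open grey tray fixed to the bench right of the cards, 160 x 170 x 28 mm (x, y, z) outside, walls and floor 4 mm; origin at the middle of its underside.
- mug: White mug, 80 mm across, 95 mm high; bystander, origin at the middle of its underside.
- meter: Black hand-held meter, 85 x 150 x 36 mm; bystander, origin at the middle of its underside.
- driver: Screwdriver 200 mm long, lying on the bench; bystander, origin at its underside.
Things that resemble listed ones, but are neither listed nor needed, are in the scene too. What is shaped like the part that bears blank2_knob but brown or purple is not meant.

How it is judged:
By the outcome, as a careful person would: the job done as asked, in the order asked, and still so for the second after the job is handed in, with the robot touching nothing.
Of blank1, blank2, blank3 only 2 to 2 are there at a start; the rules pass over those that are not, and their reading is None.
Of card1, card2, card3 only 2 to 3 are there at a start; the rules pass over those that are not, and their reading is None.
At some moment in a run one of card1, card2, card3 may be knocked a few centimetres aside while the robot is not near it.
Once in a run the grip may slacken for a moment while it holds something.
It also fails if it takes over 210 s, if anything falls off the work surface, if the arm or the gripper's body presses on something with over 40 N, if the wrist force passes 120 N, or if a joint passes its speed limit or range.

ROBOT

A 6-joint arm with a two-finger parallel gripper is mounted at the origin on the work surface. World frame = base frame: x ahead of the robot, y to its left, z up, the work surface at z = 0. Lengths are in m, angles in degrees, forces in N, time in s.
With the tool pointing down it reaches from about 0.4 to 0.825 m from the base axis. Payload 7 kg.
Tool frame: the origin (TCP) lies midway between the tips of the shut fingers; the grasp point (between the pads) lies 19 mm behind it; z points along the fingers, y is the direction in which the jaws open and shut (so a half turn about z gives the same grasp; the last joint's range is limited). The gripper opens to 88 mm and grips with 3 to 60 N. Pads are 19 mm wide; open, the fingers measure 130 mm over their backs; the gripper's body (78 mm by 193 mm) begins 47 mm behind the grasp point.
Start: joints at [-60.613, 20.546, 0.682, 0, -70.136, -16.507], TCP at [0.15, -0.658, 0.227] pointing down, gripper open.
Joint ranges: [-176.03, 176.03], [-82.01, 121.73], [-58.28, 71.71], [-173.87, 95.51], [-174.79, -0.11], [-173.66, 173.66]. Speed limits (degrees/s): [136.94, 136.94, 172.46, 180, 180, 180].

INTERFACE

Orientations are given as [roll, pitch, yaw] about the fixed x, y, z axes, in that order (R = Rz(yaw) Ry(pitch) Rx(roll)).
In Python, from plant import r gives the robot as it stands. The module is installed in compiled form; this text tells all that it offers.
- The arm moves only by the tool send_rows, never from a script. Its argument "motion" is a list of rows, each an object with "travel": the shift along the tool's x, y, z in m, a list of three; "spin": the turn about the tool's z in degrees. In form: [{"travel": [tx, ty, tz], "spin": spin}, ...]. A call has 1 to 5 rows; each row shifts and turns the pose as measured when the row begins, along the tool's axes as they then stand; what a row does not reach is not made up. A row lasts 1/12 s, in which the tool goes at most 41.7 mm and 7.16 degrees, less where a joint would pass 70% of its speed; a pose out of reach is approached as far as the arm can. A call is refused whole if a number of a shift passes 0.0417 or a number of a turn 7.16, either way. A call with a gripper value outside its range is refused whole. "gripper" is the gripper command: -1 is shut, 1 is fully open, values between are in proportion, set as the call begins (left out, the last holds). The fingers move at their own pace and stop on an object; "squeeze" is the grip in N (left out, the last holds). Time passes only in rows, so rows that do not move let the fingers close. It gives the time, the measured TCP pose, the force and the opening at its end, in the units of the state.
- r.get_state(): the state, without advancing time (a new reading comes with each control period).
- r.capture(name): name is "side" or "top"; returns (picture, depth): 420x560x3 uint8, blue, green, red; 420x560 float32, m along the optical axis (not along the pixel's ray), 0 where there is no reading.
- r.get_calibration(name): a dict with "fov_y" (degrees; the focal length in pixels is half the picture's height over the tangent of half this angle, whatever the lens; pixels are square), "cx", "cy" (the principal point, pixels), "origin" and "orientation" of the camera in the world. Camera axes: x right, y down, z forward; pixel columns grow to the right and rows downward; lengths in m; the calibration is good to about 2 mm. A picture is of the moment at which its call begins. get_calibration takes no time and is no camera call.
- r.close_job(): hands the job in, once; it reports no verdict.
Trained networks look in the newest picture that a camera, given by its name, has taken for a name from the list of things; names that differ only in an ending like _2 or _b are one class to them, and where a whole thing is asked for, a point or a joint stands for the part that bears it (a point fixed in the world has none). Each returns a list of dicts, best first, with "conf" (0 to 1); they miss things now and then, are a little off and sometimes report something else, mostly with a low value. They report only what shows in the picture. A call takes as long as a camera call. They do not tell look-alikes from the thing itself.
- r.boxes_of(camera, target): "at" ([x, y, z] in m, in the coordinates of the camera as it stood for that picture, good to about 4 mm: the middle of the surface that is visible of it).
- r.pinpoint(camera, target): "at" ([x, y, z] in m, in the coordinates of the camera as it stood for that picture, good to about 4 mm: a listed point, or the origin of a listed thing).
The state is a dict: "time_s": time; "joints": joint angles; "qd": joint speeds; "joint_torque": joint torques, N m; "tcp_pos": TCP position; "eef_rot": TCP orientation; "contact_force": force on the tool from outside, world axes, zero at the start; "moment": the same for the moment, N m; "gripper_width": finger opening in m.
Only numpy, scipy, OpenCV 4.12 (cv2) and the standard library are available. Lean on these libraries where they do the work, as an engineer would, in place of code of your own. Each camera call takes 0.05 s, during which the arm holds its last target. There are 200 camera calls.

## Working session

There is one attempt and no reset: what is moved stays moved. The work goes in short steps, Python scripts to look and compute and a tool call to move; the robot and the scene stay as the last step left them, time stands still between calls to the robot, and variables do not carry over. Pictures are saved under pics/ and viewed, about 12 in all and at most 16, crops included, and the job is handed in when it is done.

Besides the shell and the picture viewer there is one more tool, called after "Emit:" as a command line: name --argument value ..., lists and objects as JSON in quotes. send_rows: Moves the arm, as the interface text tells. Its arguments: {"type":"object","properties":{"motion":{"type":"array"},"gripper":{"type":"number"},"squeeze":{"type":"number"}},"required":["motion"]}

```bash
mkdir -p pics; cat > h.py <<'E'
import numpy as np, cv2
from scipy.spatial.transform import Rotation as R
from plant import r
def cal(n):
    c=r.get_calibration(n); f=210/np.tan(np.radians(c["fov_y"]/2)); o=np.array(c["orientation"])
    M=o if o.shape==(3,3) else R.from_euler('xyz',o,degrees=True).as_matrix()
    return c,f,M,np.array(c["origin"])
def w(n,p): c,f,M,o=cal(n); return M@np.array(p)+o
def proj(n,P):
    c,f,M,o=cal(n); q=M.T@(np.array(P)-o); return np.array([f*q[0]/q[2]+c["cx"],f*q[1]/q[2]+c["cy"]])
def cloud(n,d):
    c,f,M,o=cal(n); v,u=np.mgrid[:420,:560]
    p=np.stack([(u-c["cx"])/f*d,(v-c["cy"])/f*d,d],-1); return p@M.T+o
def find(n,t,k="pinpoint",mc=0.2):
    return [(round(x["conf"],2),w(n,x["at"]).round(4),proj(n,w(n,x["at"])).round()) for x in getattr(r,k)(n,t) if x["conf"]>mc]
E
python3 - <<'E'
from h import *
print(r.get_state())
for n in("top","side"):
    print(r.get_calibration(n)); im,d=r.capture(n); cv2.imwrite(f"pics/{n}0.png",im); np.save(f"{n}0.npy",d)
    for t in ["dock","card1_grip","blank1_knob","tray","lever_pivot","bay1_home","bay2_home","bay3_home","lock"]:
        print(n,t)
        for x in find(n,t,"boxes_of" if t=="lock" else "pinpoint"): print("  ",*x)
E
```

```text
{'time_s': 0.0, 'joints': array([-6.06132375e+01,  2.05903247e+01,  6.34178669e-01, -1.97829457e-02,
       -7.01354460e+01, -1.65045255e+01]), 'qd': array([ 0.07651724, -0.05475832, -0.05645856,  0.03233942,  0.03268064,
        0.08602106]), 'joint_torque': array([-3.05928961e-05, -5.82722640e+01,  2.93055940e+01,  6.99694321e+00,
        6.80347293e-03, -1.70673679e-04]), 'tcp_pos': array([ 0.15032794, -0.65755132,  0.22563935]), 'eef_rot': array([ 1.79906898e+02, -8.19189936e-03, -1.67124493e+02]), 'contact_force': array([-0.63793547, -0.27164556,  0.10880989]), 'moment': array([-0.00810635,  0.01361787, -0.06486799]), 'gripper_width': 0.0879508441991063}
{'fov_y': 53.038752549808635, 'cx': 281.88700547504374, 'cy': 204.38442473021252, 'origin': array([ 0.49677776, -0.02280395,  1.26032816]), 'orientation': array([-176.102213  ,    1.24613224,  -91.04375061])}
top dock
   0.61 [ 6.675e-01 -1.620e-02  3.000e-04] [288. 176.]
top card1_grip
   0.83 [ 0.4964 -0.0334  0.027 ] [295. 233.]
top blank1_knob
top tray
   0.91 [ 3.835e-01 -2.949e-01  1.000e-04] [384. 270.]
top lever_pivot
  
[... 389 characters left out ...]
cx': 279.8990841912645, 'cy': 214.0952151299114, 'origin': array([0.56599682, 0.95579664, 1.0749631 ]), 'orientation': array([-136.46471917,    0.25106971, -178.77957435])}
side dock
   0.91 [ 0.6641 -0.0162 -0.0026] [260. 224.]
side card1_grip
   0.6 [ 0.4905 -0.0268  0.0231] [308. 218.]
side blank1_knob
side tray
   0.96 [ 0.3863 -0.2975  0.0012] [331. 173.]
   0.4 [ 0.6646 -0.0147  0.0007] [260. 224.]
side lever_pivot
   0.56 [0.5904 0.1688 0.0114] [279. 263.]
side bay1_home
   0.56 [ 0.6249 -0.1075  0.0451] [271. 197.]
side bay2_home
   0.96 [ 0.6219 -0.0168  0.0448] [271. 215.]
side bay3_home
   0.68 [0.6189 0.0712 0.0451] [271. 234.]
side lock
   0.53 [0.5997 0.0787 0.0255] [277. 239.]
```

```bash
python3 - <<'E'
from h import *
im=cv2.imread("pics/top0.png"); cv2.imwrite("pics/v1.png",cv2.resize(im[110:330,140:450],None,fx=2.58,fy=2.58,interpolation=cv2.INTER_CUBIC))
im=cv2.imread("pics/side0.png"); cv2.imwrite("pics/v2.png",cv2.resize(im[120:330,200:470],None,fx=2.8,fy=2.8,interpolation=cv2.INTER_CUBIC))
E
```

```text
(no output)
```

View pics/v1.png

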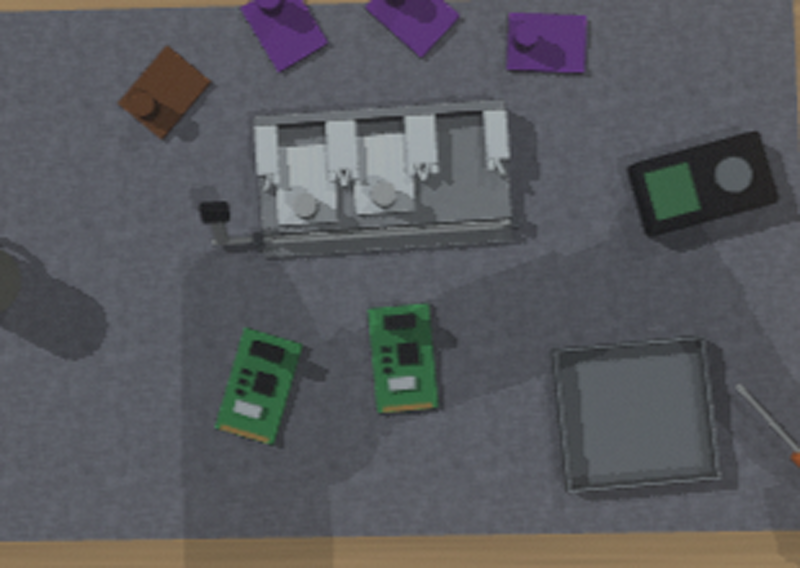

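View pics/v2.png

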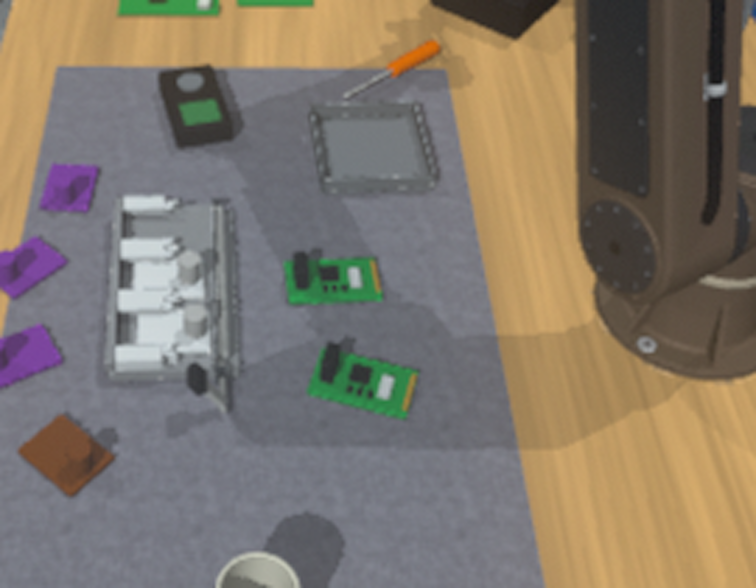

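The top view shows blanks (grey, with knobs) in the middle bay (crop 383,193) and the left bay (305,203). The right bay is empty. Two green cards lie at crop (400,358) and (258,385), with their grip blocks towards the dock, so they need a half turn. The purple and brown plates are look-alikes. The side view shows two more green items at its top edge, which I'll check while measuring.

```bash
python3 - <<'E'
from h import *
from collections import defaultdict
D=defaultdict(list)
for n in("top","side"):
  for k in range(3):
    im,d=r.capture(n)
    for t in ["dock","card1_grip","blank1_knob","lever_pivot","bay1_home","bay2_home","bay3_home","tray"]:
        for x in find(n,t,mc=0.15): D[t].append((n,)+x)
for t in D:
    print(t); [print("  ",a,b,c,e) for a,b,c,e in D[t]]
for n in("top","side"):
    im,d=r.capture(n); P=cloud(n,d); hsv=cv2.cvtColor(im,cv2.COLOR_BGR2HSV)
    g=((hsv[...,0]>45)&(hsv[...,0]<80)&(hsv[...,1]>90)).astype(np.uint8)
    g=cv2.morphologyEx(g,cv2.MORPH_CLOSE,np.ones((9,9)))
    k,l,s,_=cv2.connectedComponentsWithStats(g)
    for i in range(1,k):
        if s[i,4]<60: continue
        q=P[(l==i)&(d>0)]; q=q[abs(q[:,2]-np.median(q[:,2]))<.006]
        print(n,"green",s[i],q.mean(0).round(4),cv2.minAreaRect((q[:,:2]*1000).astype(np.float32)))
    if n=="top":
        q=P[(d>0)&(abs(P[...,2]-.038)<.005)&(P[...,0]>.55)&(P[...,0]<.76)&(abs(P[...,1]+.017)<.2)]
        print("rails",len(q),cv2.minAreaRect((q[:,:2]*1000).astype(np.float32)))
        q=P[(d>0)&(abs(P[...,2]-.028)<.005)&(P[...,0]>.28)&(P[...,0]<.49)&(abs(P[...,1]+.296)<.11)]
        print("tray",len(q),cv2.minAreaRect((q[:,:2]*1000).astype(np.float32)))
        q=P[(d>0)&(P[...,2]>.053)&(P[...,2]<.07)&(P[...,0]>.57)&(P[...,0]<.66)&(abs(P[...,1]-.01)<.1)]
        from scipy.ndimage import label
        m=(d>0)&(P[...,2]>.052)&(P[...,2]<.07)&(P[...,0]>.45)&(P[...,0]<.68)&(abs(P[...,1]-.05)<.2)
        L,nn=label(m)
        for i in range(1,nn+1):
            if (L==i).sum()>12: print("high",(L==i).sum(),P[L==i].mean(0).round(4))
im=cv2.imread("pics/side0.png"); cv2.imwrite("pics/v3.png",cv2.resize(im[60:220,180:400],None,fx=3,fy=3,interpolation=cv2.INTER_CUBIC))
E
```

```text
dock
   top 0.94 [ 0.6682 -0.0179  0.0014] [288. 176.]
   top 0.67 [ 0.6704 -0.0189  0.0007] [289. 175.]
   top 0.8 [ 0.6637 -0.0154  0.0041] [288. 177.]
   top 0.33 [ 0.6241 -0.0196  0.0465] [289. 189.]
   side 0.75 [ 0.6649 -0.0143 -0.0036] [260. 225.]
   side 0.68 [ 0.6644 -0.0176 -0.0015] [260. 224.]
   side 0.87 [ 0.6645 -0.0155 -0.0024] [260. 224.]
card1_grip
   top 0.77 [ 0.4928 -0.0375  0.0257] [296. 234.]
   top 0.68 [ 0.4939 -0.0353  0.0324] [295. 234.]
   top 0.6 [ 0.4954 -0.0368  0.03  ] [296. 233.]
   side 0.91 [ 0.4923 -0.0276  0.0291] [308. 216.]
   side 0.73 [ 0.4915 -0.0266  0.025 ] [308. 217.]
   side 0.77 [ 0.4933 -0.0297  0.0258] [307. 217.]
blank1_knob
   top 0.21 [ 0.6242 -0.0196  0.047 ] [289. 189.]
   top 0.63 [ 0.6261 -0.1086  0.0516] [320. 188.]
lever_pivot
   top 0.81 [0.5906 0.1706 0.0139] [226. 203.]
   top 0.64 [0.5883 0.1689 0.0127] [226. 203.]
   top 0.95 [0.5894 0.1719 0.0146] [225. 203.]
   side 0.97 [0.5887 0.1684 0.0114] [280. 263.]
   side 0.54 [0.4701 0.1196 0.0249] [315. 250.]
   side 0.96 [0.5885 0.17   0.0095] [280. 264.]
   side 0.6 [0.5897 0
[... 2878 characters left out ...]
329.3078308105469, 127.52033996582031), 0.4960133135318756)
side green [264 156  15   9  93] [ 0.6345 -0.34    0.035 ] ((633.778076171875, -340.18597412109375), (53.48421859741211, 54.56371307373047), 8.340917587280273)
side green [301 212  36  17 499] [ 0.4505 -0.0282  0.0086] ((453.66778564453125, -35.44627380371094), (118.78951263427734, 79.1974868774414), 3.062828302383423)
side green [310 245  39  25 622] [0.4224 0.1384 0.0089] ((425.02545166015625, 132.8584747314453), (76.36039733886719, 118.31868743896484), 73.06484985351562)
side green [543 350  17  58 603] [-0.0947  0.5522  0.0844] ((-96.06392669677734, 549.4896240234375), (143.47601318359375, 2.9813616275787354), 61.55890655517578)
```

View pics/v3.png

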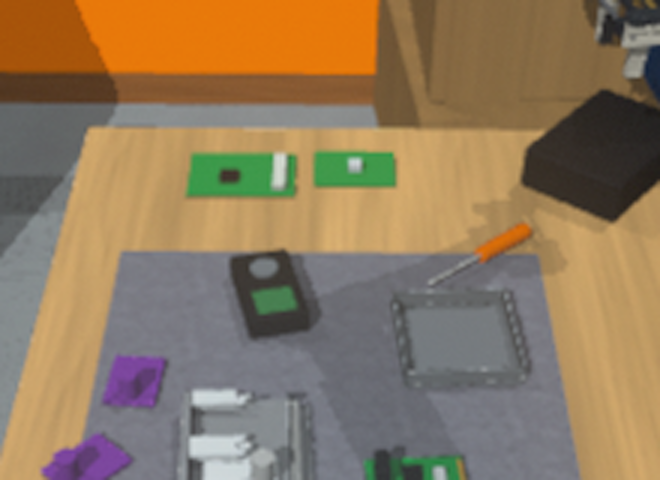

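The far green boards at crop (240,175) and (355,168) have no grip block and the wrong size, so they are not cards. There are two cards, and two blanks in bays 2 and 3. First move: open the lever.

```bash
cat >> h.py <<'E'
def to(x,y,z,yaw):
    s=r.get_state(); M=R.from_euler('xyz',s["eef_rot"],degrees=True).as_matrix()
    d=M.T@(np.array([x,y,z])-s["tcp_pos"]); a=(s["eef_rot"][2]-yaw+180)%360-180
    print("now",s["tcp_pos"].round(4),s["eef_rot"].round(1),"j",s["joints"].round(0),"F",s["contact_force"].round(1),"g",round(s["gripper_width"],4),"t",round(s["time_s"],2))
    print("tool travel",d.round(4),"spin",round(a,2),"rows",np.ceil(max(np.linalg.norm(d)/.0417,abs(a)/7.16)))
E
```

Emit:
send_rows --motion '[{"travel": [0, 0, 0], "spin": 5.2}, {"travel": [0, 0, 0], "spin": 5.2}, {"travel": [-0.0236, 0.0335, 0], "spin": 0}, {"travel": [-0.0236, 0.0335, 0], "spin": 0}, {"travel": [-0.0236, 0.0335, 0], "spin": 0}]' --gripper -1 --squeeze 40

```text
time_s: 4.22
tcp_pos: [0.215, -0.5573, 0.2236]
eef_rot: [179.9, -0.2, -178.5]
contact_force: [1.2, 0.1, 0.1]
gripper_width: 0.0594
```

Emit:
send_rows --motion '[{"travel": [-0.0236, 0.0335, 0], "spin": 0}, {"travel": [-0.0236, 0.0335, 0], "spin": 0}, {"travel": [-0.0236, 0.0335, 0], "spin": 0}, {"travel": [-0.0236, 0.0335, 0], "spin": 0}, {"travel": [-0.0236, 0.0335, 0], "spin": 0}]'

```text
time_s: 4.63
tcp_pos: [0.3297, -0.3821, 0.2235]
eef_rot: [180.0, -0.1, -178.7]
contact_force: [1.6, -1.0, 0.6]
gripper_width: 0.0268
```

Emit:
send_rows --motion '[{"travel": [-0.0227, 0.0341, 0], "spin": 0}, {"travel": [-0.0227, 0.0341, 0], "spin": 0}, {"travel": [-0.0227, 0.0341, 0], "spin": 0}, {"travel": [-0.0227, 0.0341, 0], "spin": 0}, {"travel": [-0.0227, 0.0341, 0], "spin": 0}]'

```text
time_s: 5.05
tcp_pos: [0.4398, -0.205, 0.2257]
eef_rot: [-179.9, 0.2, -178.7]
contact_force: [1.0, -0.2, -0.5]
gripper_width: 0.0006
```

Emit:
send_rows --motion '[{"travel": [-0.0227, 0.0341, 0], "spin": 0}, {"travel": [-0.0227, 0.0341, 0], "spin": 0}, {"travel": [-0.0227, 0.0341, 0], "spin": 0}, {"travel": [-0.0227, 0.0341, 0], "spin": 0}, {"travel": [-0.0227, 0.0341, 0], "spin": 0}]'

```text
time_s: 5.47
tcp_pos: [0.5492, -0.0275, 0.2289]
eef_rot: [-180.0, 0.5, -178.6]
contact_force: [0.7, -0.7, 0.2]
gripper_width: 0.0006
```

Emit:
send_rows --motion '[{"travel": [-0.0227, 0.0341, 0], "spin": 0}, {"travel": [-0.0227, 0.0341, 0], "spin": 0}, {"travel": [-0.0227, 0.0341, 0], "spin": 0}, {"travel": [-0.0227, 0.0341, 0], "spin": 0}, {"travel": [-0.0227, 0.0341, 0], "spin": 0}]'

```text
time_s: 5.88
tcp_pos: [0.6583, 0.1499, 0.2317]
eef_rot: [180.0, 0.7, -178.5]
contact_force: [0.3, 0.2, 1.3]
gripper_width: 0.0005
```

```bash
python3 -c "
from h import *
to(.675,.175,.05,-177.4)"
```

```text
now [0.6583 0.1499 0.2317] [ 180.     0.7 -178.5] j [  30.   20.    0.    0.  -70. -118.] F [0.3 0.2 1.3] g 0.0005 t 5.88
tool travel [-0.0151  0.0246  0.1819] spin -1.08 rows 5.0
```

Emit:
send_rows --motion '[{"travel": [-0.0075, 0.0123, 0.025], "spin": -1.08}, {"travel": [-0.0075, 0.0123, 0.037], "spin": 0}, {"travel": [0, 0, 0.04], "spin": 0}, {"travel": [0, 0, 0.04], "spin": 0}, {"travel": [0, 0, 0.038], "spin": 0}]'

```text
time_s: 6.3
tcp_pos: [0.6877, 0.1895, 0.056]
eef_rot: [179.6, 2.0, -176.8]
contact_force: [1.6, 0.3, -1.0]
gripper_width: 0.0004
```

Emit:
send_rows --motion '[{"travel": [0.012, 0, 0], "spin": 0}, {"travel": [0.012, 0, 0], "spin": 0}, {"travel": [0.012, 0, 0], "spin": 0}, {"travel": [0.01, 0, 0], "spin": 0}, {"travel": [0.01, 0, 0], "spin": 0}]'

```text
time_s: 6.72
tcp_pos: [0.6278, 0.1844, 0.0394]
eef_rot: [-180.0, 1.2, -176.8]
contact_force: [3.8, 0.6, 3.6]
gripper_width: 0.0004
```

Emit:
send_rows --motion '[{"travel": [0.01, 0, 0], "spin": 0}, {"travel": [0.01, 0, 0], "spin": 0}, {"travel": [0.01, 0, 0], "spin": 0}]'

```text
time_s: 6.97
tcp_pos: [0.5984, 0.1837, 0.0406]
eef_rot: [179.9, 1.5, -176.8]
contact_force: [3.9, 0.6, 0.8]
gripper_width: 0.0005
```

Emit:
send_rows --motion '[{"travel": [0.004, 0, -0.008], "spin": 0}, {"travel": [0.006, 0, 0], "spin": 0}, {"travel": [0.005, 0, 0], "spin": 0}, {"travel": [0, 0, 0], "spin": 0}]'

```text
time_s: 7.3
tcp_pos: [0.5792, 0.1826, 0.0492]
eef_rot: [179.9, 1.4, -176.8]
contact_force: [2.3, -0.6, -0.9]
gripper_width: 0.0007
```

Emit:
send_rows --motion '[{"travel": [0.004, 0, 0], "spin": 0}, {"travel": [0.003, 0, 0], "spin": 0}, {"travel": [0, 0, 0], "spin": 0}]'

```text
time_s: 7.55
tcp_pos: [0.5752, 0.1832, 0.0506]
eef_rot: [179.8, 1.8, -176.7]
contact_force: [0.7, -0.2, -1.2]
gripper_width: 0.0006
```

Emit:
send_rows --motion '[{"travel": [0.006, 0, 0], "spin": 0}, {"travel": [0.004, 0, 0], "spin": 0}, {"travel": [0, 0, 0], "spin": 0}]'

```text
time_s: 7.8
tcp_pos: [0.5735, 0.1851, 0.0538]
eef_rot: [179.6, 2.7, -176.5]
contact_force: [0.3, -0.6, 0.2]
gripper_width: 0.0007
```

```bash
python3 - <<'E'
from h import *
to(.6,.18,.2,-177.4)
im,d=r.capture("side"); cv2.imwrite("pics/v4.png",cv2.resize(im[180:300,210:370],None,fx=4,fy=4,interpolation=cv2.INTER_CUBIC))
E
```

```text
now [0.5735 0.1851 0.0538] [ 179.6    2.7 -176.5] j [  37.   22.  -24.    2.  -42. -125.] F [ 0.3 -0.6  0.2] g 0.0007 t 7.8
tool travel [-0.033  -0.0057 -0.1449] spin 0.89 rows 4.0
```

View pics/v4.png

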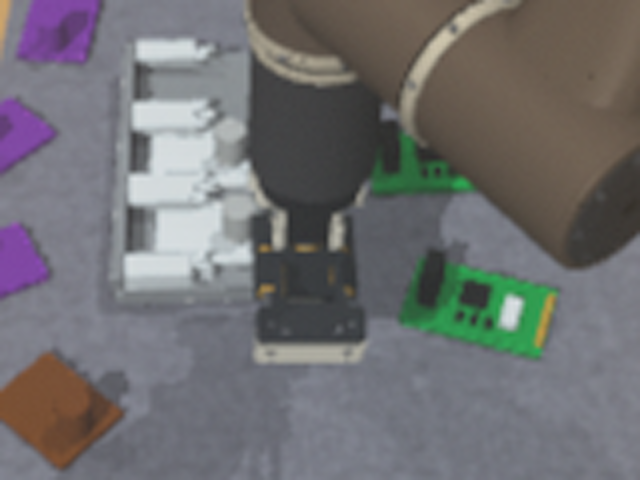

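The picture shows the closed fingers at (310,340) over the lever. The measured position (x .5735 at z .054) matches the lever at its open stop by geometry. Raising now and checking.

Emit:
send_rows --motion '[{"travel": [-0.004, 0, -0.02], "spin": 0.9}, {"travel": [-0.01, -0.01, -0.03], "spin": 0}, {"travel": [-0.01, -0.02, -0.03], "spin": 0}, {"travel": [-0.01, -0.03, -0.01], "spin": 0}, {"travel": [-0.01, -0.03, 0], "spin": 0}]' --gripper 0.27

```text
time_s: 8.27
tcp_pos: [0.6102, 0.0957, 0.1438]
eef_rot: [179.9, 1.7, -177.2]
contact_force: [0.7, -0.2, 0.1]
gripper_width: 0.0282
```

```bash
python3 - <<'E'
from h import *
to(.624,.071,.12,-177.4)
im,d=r.capture("side"); P=cloud("side",d); print("lock", find("side","lock","boxes_of")); 
m=(d>0)&(P[...,2]>.02)&(P[...,2]<.075)&(abs(P[...,1]-.172)<.025)&(abs(P[...,0]-.59)<.07); q=P[m]; print(len(q), q.mean(0), q[np.argsort(q[:,2])[-8:]].round(3))
E
```

```text
now [0.6102 0.0957 0.1438] [ 179.9    1.7 -177.2] j [  27.   18.  -15.    1.  -56. -115.] F [ 0.7 -0.2  0.1] g 0.0282 t 8.27
tool travel [-0.0119 -0.0254  0.0241] spin 0.22 rows 1.0
lock [(0.59, array([0.5829, 0.1102, 0.0118]), array([282., 249.]))]
106 [0.56265141 0.17353792 0.05004546] [[0.555 0.184 0.066]
 [0.558 0.176 0.067]
 [0.552 0.168 0.067]
 [0.555 0.177 0.067]
 [0.555 0.173 0.067]
 [0.552 0.185 0.068]
 [0.552 0.174 0.069]
 [0.552 0.184 0.071]]
```

Emit:
send_rows --motion '[{"travel": [-0.012, -0.0254, 0.01], "spin": 0}, {"travel": [0, 0, 0.01], "spin": 0}, {"travel": [0, 0, 0], "spin": 0}, {"travel": [0, 0, 0], "spin": 0}]'

```text
time_s: 8.7
tcp_pos: [0.62, 0.0656, 0.1192]
eef_rot: [180.0, 1.1, -177.7]
contact_force: [-0.6, -0.6, 0.1]
gripper_width: 0.055
```

```bash
python3 -c "
from h import *
to(.624,.071,.034,-177.4)"
```

```text
now [0.62   0.0656 0.1192] [ 180.     1.1 -177.7] j [  24.   20.  -15.    0.  -54. -112.] F [-0.6 -0.6  0.1] g 0.055 t 8.7
tool travel [-0.0026  0.0052  0.0852] spin -0.31 rows 3.0
```

Emit:
send_rows --motion '[{"travel": [-0.0026, 0.0052, 0.025], "spin": 0}, {"travel": [0, 0, 0.022], "spin": 0}, {"travel": [0, 0, 0.018], "spin": 0}, {"travel": [0, 0, 0.012], "spin": 0}, {"travel": [0, 0, 0.004], "spin": 0}]'

```text
time_s: 9.12
tcp_pos: [0.6218, 0.0749, 0.037]
eef_rot: [180.0, 1.0, -177.6]
contact_force: [-0.1, -0.1, 1.0]
gripper_width: 0.0557
```

```bash
python3 -c "
from h import *
to(.624,.071,.034,-177.4)"
```

```text
now [0.6218 0.0749 0.037 ] [ 180.     1.  -177.6] j [  25.   26.  -19.    1.  -44. -113.] F [-0.1 -0.1  1. ] g 0.0557 t 9.12
tool travel [-0.002 -0.004  0.003] spin -0.16 rows 1.0
```

Closing, then pulling back 80 mm.

Emit:
send_rows --motion '[{"travel": [-0.002, -0.004, 0.003], "spin": 0}, {"travel": [0, 0, 0], "spin": 0}, {"travel": [0, 0, 0], "spin": 0}, {"travel": [0, 0, 0], "spin": 0}, {"travel": [0, 0, 0], "spin": 0}]' --gripper -1 --squeeze 45

```text
time_s: 9.53
tcp_pos: [0.6235, 0.0725, 0.035]
eef_rot: [180.0, 1.0, -177.4]
contact_force: [0.4, 0.5, -0.1]
gripper_width: 0.028
```

Emit:
send_rows --motion '[{"travel": [0, 0, 0], "spin": 0}, {"travel": [0.006, 0, 0], "spin": 0}, {"travel": [0.01, 0, 0], "spin": 0}, {"travel": [0.01, 0, 0], "spin": 0}]'

```text
time_s: 9.87
tcp_pos: [0.5975, 0.0715, 0.0356]
eef_rot: [179.9, 1.1, -177.5]
contact_force: [-0.2, -0.1, -1.2]
gripper_width: 0.0272
```

```bash
python3 -c "
from h import *
to(.537,.067,.037,-177.4)"
```

```text
now [0.5975 0.0715 0.0356] [ 179.9    1.1 -177.5] j [  26.   24.  -23.    1.  -42. -114.] F [-0.2 -0.1 -1.2] g 0.0272 t 9.87
tool travel [ 0.0606 -0.0018 -0.0025] spin -0.09 rows 2.0
```

Emit:
send_rows --motion '[{"travel": [0.012, 0, 0], "spin": 0}, {"travel": [0.012, 0, 0], "spin": 0}, {"travel": [0.012, 0, 0], "spin": 0}, {"travel": [0.012, 0, 0], "spin": 0}, {"travel": [0.012, 0, 0], "spin": 0}]'

```text
time_s: 10.28
tcp_pos: [0.5302, 0.0677, 0.0348]
eef_rot: [179.9, 1.1, -177.5]
contact_force: [1.1, -0.0, -0.6]
gripper_width: 0.0271
```

Emit:
send_rows --motion '[{"travel": [0.006, 0, 0], "spin": 0}, {"travel": [0.002, 0, -0.006], "spin": 0}, {"travel": [0, 0, -0.015], "spin": 0}, {"travel": [0, 0, -0.02], "spin": 0}, {"travel": [0, 0, -0.02], "spin": 0}]'

```text
time_s: 10.7
tcp_pos: [0.5121, 0.0649, 0.0949]
eef_rot: [-179.9, 0.5, -177.5]
contact_force: [0.2, -0.4, -1.3]
gripper_width: 0.0269
```

```bash
python3 - <<'E'
from h import *
to(.355,-.2576,.1,-175.8)
im,d=r.capture("side"); cv2.imwrite("pics/v5.png",cv2.resize(im[160:300,210:400],None,fx=3.5,fy=3.5,interpolation=cv2.INTER_CUBIC))
E
```

```text
now [0.5121 0.0649 0.0949] [-179.9    0.5 -177.5] j [  29.   13.  -30.    0.  -47. -117.] F [ 0.2 -0.4 -1.3] g 0.0269 t 10.7
tool travel [ 0.171  -0.3153 -0.0062] spin -1.69 rows 9.0
```

View pics/v5.png

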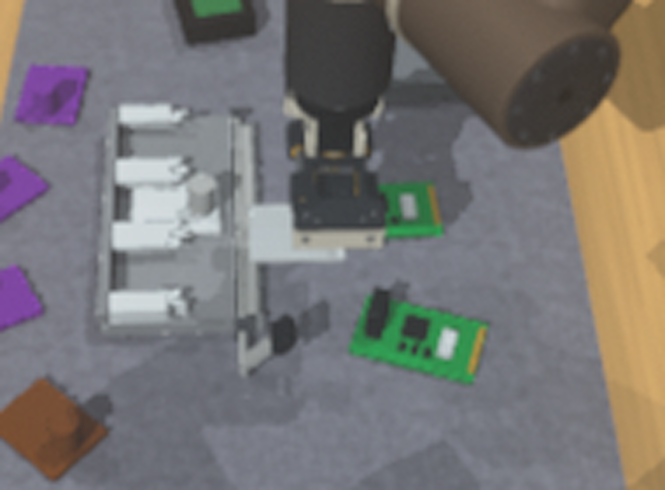

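Plate 3 is out and held level at (297,235), and the lever at (280,335) leans to the robot. Carrying the plate to the tray.

Emit:
send_rows --motion '[{"travel": [0.01, -0.018, -0.006], "spin": -0.8}, {"travel": [0.015, -0.029, 0], "spin": -0.8}, {"travel": [0.015, -0.029, 0], "spin": 0}, {"travel": [0.015, -0.029, 0], "spin": 0}, {"travel": [0.015, -0.029, 0], "spin": 0}]'

```text
time_s: 11.17
tcp_pos: [0.4576, -0.0713, 0.1093]
eef_rot: [179.9, 1.6, -175.2]
contact_force: [0.6, -0.7, -1.0]
gripper_width: 0.0271
```

Emit:
send_rows --motion '[{"travel": [0.015, -0.029, 0], "spin": 0}, {"travel": [0.015, -0.029, 0], "spin": 0}, {"travel": [0.015, -0.029, 0], "spin": 0}, {"travel": [0.015, -0.029, 0], "spin": 0}, {"travel": [0.015, -0.029, 0], "spin": 0}]'

```text
time_s: 11.58
tcp_pos: [0.3916, -0.2283, 0.1099]
eef_rot: [179.9, 1.9, -175.1]
contact_force: [1.1, 0.3, -1.5]
gripper_width: 0.027
```

```bash
python3 - <<'E'
from h import *
to(.355,-.2576,.06,-175.8)
E
```

```text
now [ 0.3916 -0.2283  0.1099] [ 179.9    1.9 -175.1] j [ -6.   5. -36.  -1. -46. -79.] F [ 1.1  0.3 -1.5] g 0.027 t 11.58
tool travel [ 0.0406 -0.0261  0.0485] spin 0.75 rows 2.0
```

Emit:
send_rows --motion '[{"travel": [0.02, -0.012, 0.01], "spin": 0.7}, {"travel": [0.015, -0.008, 0.02], "spin": 0}, {"travel": [0, 0, 0.015], "spin": 0}, {"travel": [0, 0, 0], "spin": 0}, {"travel": [0, 0, 0], "spin": 0}]'

```text
time_s: 12.0
tcp_pos: [0.3564, -0.2576, 0.0652]
eef_rot: [-180.0, 2.2, -176.2]
contact_force: [0.3, -0.3, -1.7]
gripper_width: 0.0271
```

```bash
python3 - <<'E'
from h import *
to(.355,-.2576,.022,-175.8)
im,d=r.capture("side"); cv2.imwrite("pics/v6.png",cv2.resize(im[130:250,270:420],None,fx=4,fy=4,interpolation=cv2.INTER_CUBIC))
E
```

```text
now [ 0.3564 -0.2576  0.0652] [-180.     2.2 -176.2] j [-10.   8. -41.  -1. -39. -75.] F [ 0.3 -0.3 -1.7] g 0.0271 t 12.0
tool travel [0.0031 0.0001 0.0431] spin -0.4 rows 2.0
```

View pics/v6.png

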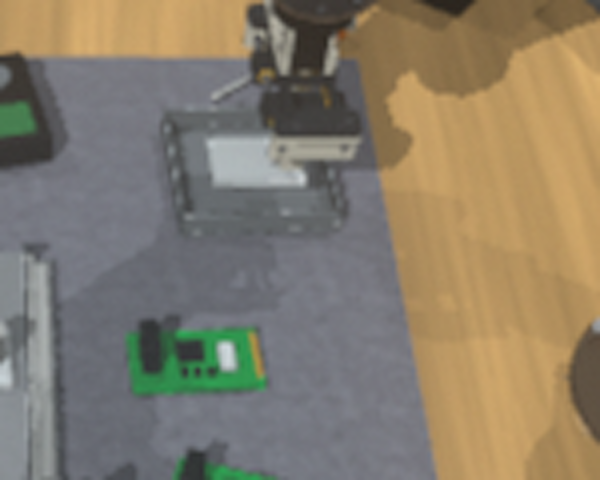

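The plate at (258,163) hangs inside the tray outline. Lowering and releasing.

Emit:
send_rows --motion '[{"travel": [0.001, 0, 0.014], "spin": 0}, {"travel": [0.001, 0, 0.014], "spin": 0}, {"travel": [0, 0, 0.009], "spin": 0}, {"travel": [0, 0, 0.004], "spin": 0}, {"travel": [0, 0, 0.002], "spin": 0}]'

```text
time_s: 12.47
tcp_pos: [0.3636, -0.257, 0.0268]
eef_rot: [-179.8, 2.8, -175.8]
contact_force: [-0.2, 0.3, -2.0]
gripper_width: 0.0272
```

Emit:
send_rows --motion '[{"travel": [0, 0, 0.002], "spin": 0}, {"travel": [0, 0, 0], "spin": 0}]'

```text
time_s: 12.63
tcp_pos: [0.3652, -0.2567, 0.0257]
eef_rot: [-179.7, 2.9, -175.7]
contact_force: [0.4, 0.3, -2.0]
gripper_width: 0.0275
```

Emit:
send_rows --motion '[{"travel": [0, 0, 0.005], "spin": 0}, {"travel": [0, 0, 0.002], "spin": 0}, {"travel": [0, 0, 0], "spin": 0}]'

```text
time_s: 12.88
tcp_pos: [0.3671, -0.2568, 0.0196]
eef_rot: [-179.7, 3.0, -175.7]
contact_force: [-0.6, -1.0, -2.0]
gripper_width: 0.0271
```

Emit:
send_rows --motion '[{"travel": [0, 0, 0.001], "spin": 0}, {"travel": [0, 0, 0], "spin": 0}]'

```text
time_s: 13.05
tcp_pos: [0.3679, -0.257, 0.0193]
eef_rot: [-179.6, 3.1, -175.6]
contact_force: [0.8, 0.2, -1.5]
gripper_width: 0.028
```

Emit:
send_rows --motion '[{"travel": [0, 0, 0], "spin": 0}, {"travel": [0, 0, 0], "spin": 0}, {"travel": [0, 0, 0], "spin": 0}, {"travel": [0, 0, -0.02], "spin": 0}, {"travel": [0, 0, -0.035], "spin": 0}]' --gripper 0.27

```text
time_s: 13.47
tcp_pos: [0.3617, -0.2561, 0.0706]
eef_rot: [-179.8, 2.6, -175.7]
contact_force: [0.9, -0.5, 0.2]
gripper_width: 0.0535
```

Emit:
send_rows --motion '[{"travel": [0, 0, -0.02], "spin": 0}, {"travel": [-0.02, 0.02, 0], "spin": 1.6}, {"travel": [-0.03, 0.028, 0], "spin": 0}, {"travel": [-0.03, 0.028, 0], "spin": 0}, {"travel": [-0.03, 0.028, 0], "spin": 0}]'

```text
time_s: 13.88
tcp_pos: [0.4663, -0.1481, 0.1042]
eef_rot: [-179.8, 3.1, -177.9]
contact_force: [0.8, -1.9, 0.5]
gripper_width: 0.0558
```

```bash
cat >> h.py <<'E'
from scipy.ndimage import label
def highs(n="top",lo=.052,hi=.07,box=(.3,.72,-.45,.25)):
    im,d=r.capture(n); P=cloud(n,d)
    m=(d>0)&(P[...,2]>lo)&(P[...,2]<hi)&(P[...,0]>box[0])&(P[...,0]<box[1])&(P[...,1]>box[2])&(P[...,1]<box[3])
    L,k=label(m)
    for i in range(1,k+1):
        if (L==i).sum()>10: print("high",(L==i).sum(),P[L==i].mean(0).round(4))
    return im,d,P
E
python3 - <<'E'
from h import *
to(.6347,-.0171,.12,-177.4)
im,d,P=highs("side")
for t in ["blank1_knob"]: print(find("side",t))
m=(d>0)&(abs(P[...,0]-.385)<.09)&(abs(P[...,1]+.297)<.09)&(P[...,2]<.02)
q=P[m]; 
L,k=label(m&(P[...,2]>.008)&(P[...,2]<.02))
for i in range(1,k+1):
    if (L==i).sum()>40: q=P[L==i]; print("plate",len(q),q.mean(0).round(4),q[:,2].std(),cv2.minAreaRect((q[:,:2]*1000).astype(np.float32)))
E
```

```text
now [ 0.4663 -0.1481  0.1042] [-179.8    3.1 -177.9] j [  6.   8. -34.   1. -44. -94.] F [ 0.8 -1.9  0.5] g 0.0558 t 13.88
tool travel [-0.1736  0.1249 -0.0067] spin -0.54 rows 6.0
high 48 [ 0.6376 -0.0128  0.0591]
high 63 [0.5544 0.1727 0.0613]
[]
plate 42 [ 0.3529 -0.3767  0.0138] 0.003806725580011696 ((356.3930358886719, -376.5208435058594), (15.40754222869873, 79.72582244873047), 84.91002655029297)
```

Emit:
send_rows --motion '[{"travel": [-0.028, 0.02, -0.001], "spin": -0.5}, {"travel": [-0.028, 0.02, -0.001], "spin": 0}, {"travel": [-0.028, 0.02, 0], "spin": 0}, {"travel": [-0.028, 0.02, 0], "spin": 0}, {"travel": [-0.028, 0.02, 0], "spin": 0}]'

```text
time_s: 14.4
tcp_pos: [0.6042, -0.0366, 0.1135]
eef_rot: [-179.8, 3.1, -177.2]
contact_force: [0.5, -0.3, 0.6]
gripper_width: 0.0556
```

Emit:
send_rows --motion '[{"travel": [-0.01, 0.007, 0], "spin": 0}, {"travel": [0, 0, 0], "spin": 0}, {"travel": [0, 0, 0], "spin": 0}]'

```text
time_s: 14.65
tcp_pos: [0.6191, -0.0249, 0.1129]
eef_rot: [-179.7, 3.1, -176.9]
contact_force: [-0.5, -0.5, 0.2]
gripper_width: 0.0554
```

```bash
python3 - <<'E'
from h import *
im,d,P=highs("top")
to(.6347,-.0171,.035,-177.4)
for x0,x1,y0,y1 in [(.40,.42,-.28,-.24),(.40,.42,-.35,-.31)]:
    m=(d>0)&(P[...,0]>x0)&(P[...,0]<x1)&(P[...,1]>y0)&(P[...,1]<y1); print(P[m][:,2].mean(),P[m][:,2].std())
cv2.imwrite("pics/v7.png",cv2.resize(im[150:330,190:440],None,fx=3,fy=3,interpolation=cv2.INTER_CUBIC))
E
```

```text
now [ 0.6188 -0.0252  0.1129] [-179.7    3.1 -177. ] j [  16.   19.  -18.    1.  -50. -104.] F [ 0.3  0.  -0.1] g 0.0558 t 14.7
tool travel [-0.0121  0.0076  0.0786] spin 0.45 rows 2.0
0.013936645846925102 0.0023420366614178016
0.005605331287553951 0.0024429404216458946
```

View pics/v7.png

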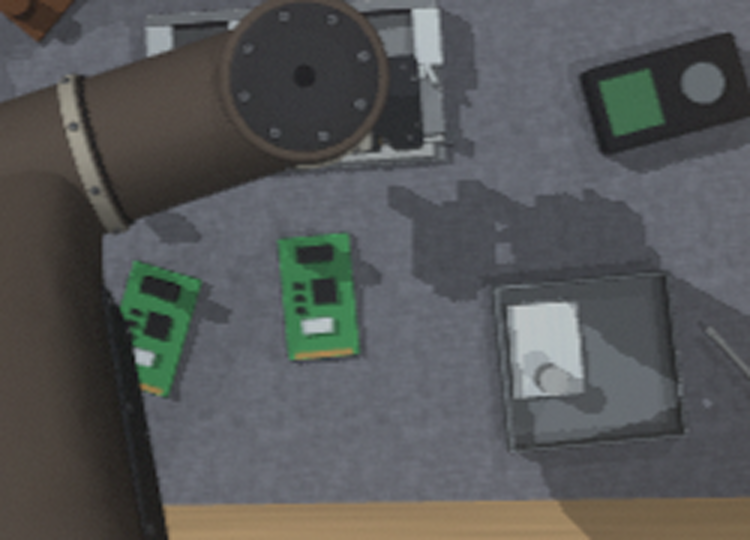

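The first plate lies flat in the tray's left half at (545,350), with its top at about 13 mm. Now the bay 2 knob.

Emit:
send_rows --motion '[{"travel": [-0.006, 0.006, 0.018], "spin": 0.4}, {"travel": [-0.005, 0.002, 0.02], "spin": 0}, {"travel": [0, 0, 0.02], "spin": 0}, {"travel": [0, 0, 0.012], "spin": 0}, {"travel": [0, 0, 0.002], "spin": 0}]'

```text
time_s: 15.12
tcp_pos: [0.6301, -0.021, 0.0416]
eef_rot: [-179.8, 3.3, -177.6]
contact_force: [-0.6, -0.4, 0.2]
gripper_width: 0.0558
```

```bash
python3 - <<'E'
from h import *
to(.6347,-.0171,.035,-177.4)
E
```

```text
now [ 0.6301 -0.021   0.0416] [-179.8    3.3 -177.6] j [  16.   24.  -21.    1.  -41. -105.] F [-0.6 -0.4  0.2] g 0.0558 t 15.12
tool travel [-0.0044  0.0037  0.0069] spin -0.21 rows 1.0
```

Emit:
send_rows --motion '[{"travel": [-0.0044, 0.0037, 0.006], "spin": 0}, {"travel": [0, 0, 0.001], "spin": 0}, {"travel": [0, 0, 0], "spin": 0}, {"travel": [0, 0, 0], "spin": 0}, {"travel": [0, 0, 0], "spin": 0}]' --gripper -1

```text
time_s: 15.53
tcp_pos: [0.6337, -0.0191, 0.0364]
eef_rot: [-179.8, 3.3, -177.7]
contact_force: [0.3, 0.6, -1.0]
gripper_width: 0.0276
```

Emit:
send_rows --motion '[{"travel": [0, 0, 0], "spin": 0}, {"travel": [0.006, 0, 0], "spin": 0}, {"travel": [0.01, 0, 0], "spin": 0}, {"travel": [0.01, 0, 0], "spin": 0}]'

```text
time_s: 15.87
tcp_pos: [0.6085, -0.0198, 0.0364]
eef_rot: [-179.9, 3.5, -177.7]
contact_force: [2.6, 0.8, 2.1]
gripper_width: 0.0272
```

Emit:
send_rows --motion '[{"travel": [0.012, 0, 0], "spin": 0}, {"travel": [0.012, 0, 0], "spin": 0}, {"travel": [0.012, 0, 0], "spin": 0}, {"travel": [0.012, 0, 0], "spin": 0}, {"travel": [0.012, 0, 0], "spin": 0}]'

```text
time_s: 16.28
tcp_pos: [0.5459, -0.0217, 0.0352]
eef_rot: [-179.9, 4.1, -177.6]
contact_force: [1.3, 0.1, -0.2]
gripper_width: 0.0272
```

```bash
python3 - <<'E'
from h import *
to(.5347,-.0226,.1,-177.4)
E
```

```text
now [ 0.5459 -0.0217  0.0352] [-179.9    4.1 -177.6] j [  19.   18.  -33.    2.  -35. -109.] F [ 1.3  0.1 -0.2] g 0.0272 t 16.28
tool travel [ 0.0066 -0.0005 -0.0654] spin -0.23 rows 2.0
```

Emit:
send_rows --motion '[{"travel": [0, 0, -0.008], "spin": 0}, {"travel": [0, 0, -0.02], "spin": 0}, {"travel": [0, 0, -0.025], "spin": 0}, {"travel": [0, 0, -0.015], "spin": 0}, {"travel": [0, 0, 0], "spin": 0}]'

```text
time_s: 16.7
tcp_pos: [0.5334, -0.023, 0.1064]
eef_rot: [-179.9, 3.7, -177.6]
contact_force: [0.9, -0.1, -1.3]
gripper_width: 0.027
```

```bash
python3 - <<'E'
from h import *
to(.364,-.337,.1,-175.8)
E
```

```text
now [ 0.5334 -0.023   0.1064] [-179.9    3.7 -177.6] j [  19.   12.  -30.    2.  -45. -108.] F [ 0.9 -0.1 -1.3] g 0.027 t 16.7
tool travel [ 0.1825 -0.3066 -0.0047] spin -1.79 rows 9.0
```

Emit:
send_rows --motion '[{"travel": [0.01, -0.018, 0], "spin": -0.8}, {"travel": [0.016, -0.028, 0], "spin": -0.8}, {"travel": [0.016, -0.028, 0], "spin": 0}, {"travel": [0.016, -0.028, 0], "spin": 0}, {"travel": [0.016, -0.028, 0], "spin": 0}]'

```text
time_s: 17.12
tcp_pos: [0.4692, -0.1568, 0.1037]
eef_rot: [-179.8, 4.1, -175.4]
contact_force: [0.8, -0.3, -2.0]
gripper_width: 0.0272
```

Emit:
send_rows --motion '[{"travel": [0.016, -0.028, 0], "spin": 0}, {"travel": [0.016, -0.028, 0], "spin": 0}, {"travel": [0.016, -0.028, 0], "spin": 0}, {"travel": [0.016, -0.028, 0], "spin": 0}, {"travel": [0.012, -0.02, 0], "spin": 0}]'

```text
time_s: 17.53
tcp_pos: [0.3975, -0.3003, 0.0975]
eef_rot: [-179.9, 4.0, -175.3]
contact_force: [0.5, -0.2, -1.8]
gripper_width: 0.0271
```

```bash
python3 - <<'E'
from h import *
to(.362,-.337,.05,-175.8)
E
```

```text
now [ 0.3975 -0.3003  0.0975] [-179.9    4.  -175.3] j [-15.  10. -33.  -2. -44. -69.] F [ 0.5 -0.2 -1.8] g 0.0271 t 17.53
tool travel [ 0.0416 -0.0336  0.0448] spin 0.51 rows 2.0
```

Emit:
send_rows --motion '[{"travel": [0.02, -0.014, 0.01], "spin": 0.5}, {"travel": [0.015, -0.013, 0.015], "spin": 0}, {"travel": [0.002, -0.002, 0.012], "spin": 0}, {"travel": [0, 0, 0.004], "spin": 0}, {"travel": [0, 0, 0], "spin": 0}]'

```text
time_s: 17.95
tcp_pos: [0.36, -0.3371, 0.0517]
eef_rot: [-179.9, 4.0, -176.2]
contact_force: [-0.0, 0.5, -1.3]
gripper_width: 0.027
```

```bash
python3 - <<'E'
from h import *
to(.362,-.337,.022,-175.8)
E
```

```text
now [ 0.36   -0.3371  0.0517] [-179.9    4.  -176.2] j [-22.  13. -36.  -3. -37. -62.] F [-0.   0.5 -1.3] g 0.027 t 17.95
tool travel [ 0.     -0.      0.0298] spin -0.43 rows 1.0
```

Emit:
send_rows --motion '[{"travel": [0, 0, 0.012], "spin": -0.4}, {"travel": [0, 0, 0.012], "spin": 0}, {"travel": [0, 0, 0.004], "spin": 0}, {"travel": [0, 0, 0.001], "spin": 0}, {"travel": [0, 0, 0], "spin": 0}]'

```text
time_s: 18.37
tcp_pos: [0.3645, -0.3359, 0.0239]
eef_rot: [-179.8, 4.0, -175.6]
contact_force: [-0.2, -0.6, -1.5]
gripper_width: 0.0273
```

Emit:
send_rows --motion '[{"travel": [0, 0, 0.002], "spin": 0}, {"travel": [0, 0, 0], "spin": 0}]'

```text
time_s: 18.53
tcp_pos: [0.3658, -0.3357, 0.023]
eef_rot: [-179.8, 4.1, -175.5]
contact_force: [0.5, 0.4, -2.0]
gripper_width: 0.0274
```

Emit:
send_rows --motion '[{"travel": [0, 0, 0.003], "spin": 0}, {"travel": [0, 0, 0.001], "spin": 0}, {"travel": [0, 0, 0], "spin": 0}]'

```text
time_s: 18.78
tcp_pos: [0.3672, -0.3359, 0.0206]
eef_rot: [-179.7, 4.2, -175.4]
contact_force: [-0.8, 0.5, -1.2]
gripper_width: 0.0273
```

Emit:
send_rows --motion '[{"travel": [0, 0, 0], "spin": 0}, {"travel": [0, 0, 0], "spin": 0}, {"travel": [0, 0, 0], "spin": 0}, {"travel": [0, 0, -0.03], "spin": 0}, {"travel": [0, 0, -0.04], "spin": 0}]' --gripper 0.27

```text
time_s: 19.2
tcp_pos: [0.3586, -0.3343, 0.0855]
eef_rot: [179.9, 3.7, -175.5]
contact_force: [2.8, -0.2, -0.6]
gripper_width: 0.0533
```

Emit:
send_rows --motion '[{"travel": [0, 0, -0.04], "spin": 0}, {"travel": [0, 0, -0.04], "spin": 0}, {"travel": [0, 0, 0], "spin": 0}, {"travel": [0, 0, 0], "spin": 0}, {"travel": [0, 0, 0], "spin": 0}]'

```text
time_s: 19.62
tcp_pos: [0.3559, -0.3371, 0.1779]
eef_rot: [-179.6, 4.3, -175.5]
contact_force: [-0.0, 0.2, -0.1]
gripper_width: 0.0556
```

```bash
python3 - <<'E'
from h import *
im,d,P=highs("side")
to(.494,-.0325,.12,-175.6)
for a in [.33,.345,.39,.41,.43]: 
  for b in [-.257,-.36,-.325]:
    m=(d>0)&(abs(P[...,0]-a)<.006)&(abs(P[...,1]-b)<.01); print(a,b,m.sum(),np.median(P[m][:,2]).round(4) if m.any() else None)
print(find("side","card1_grip"))
E
```

```text
high 62 [0.5543 0.1722 0.0604]
now [ 0.3555 -0.3368  0.1771] [-179.7    4.2 -175.5] j [-22.   3. -28.  -2. -55. -63.] F [-0.   0.5 -0. ] g 0.0556 t 19.67
tool travel [-0.1575  0.2928  0.0671] spin 0.12 rows 9.0
0.33 -0.257 35 0.2557
0.33 -0.36 16 0.0043
0.33 -0.325 61 0.3043
0.345 -0.257 44 0.2833
0.345 -0.36 20 0.2302
0.345 -0.325 62 0.3042
0.39 -0.257 22 0.0184
0.39 -0.36 28 0.2628
0.39 -0.325 27 0.0471
0.41 -0.257 11 0.0116
0.41 -0.36 8 0.0117
0.41 -0.325 8 0.0114
0.43 -0.257 10 0.0111
0.43 -0.36 7 0.0113
0.43 -0.325 7 0.0075
[(0.89, array([ 0.493 , -0.0253,  0.0248]), array([307., 218.]))]
```

Both plates lie flat in the tray (tops at 11–12 mm). The tool has picked up 4° of tilt that I can't command away directly, so I'll watch how it changes while moving toward bay 1.

Emit:
send_rows --motion '[{"travel": [0, 0, 0], "spin": 0}, {"travel": [0, 0, 0], "spin": 0}, {"travel": [0, 0, 0], "spin": 0}, {"travel": [0, 0, 0], "spin": 0}, {"travel": [0, 0, 0], "spin": 0}]' --gripper -1

```text
time_s: 20.13
tcp_pos: [0.353, -0.3353, 0.1713]
eef_rot: [-180.0, 3.6, -175.5]
contact_force: [-0.5, 0.4, 0.1]
gripper_width: 0.0281
```

Emit:
send_rows --motion '[{"travel": [-0.033, 0.02, 0], "spin": 0}, {"travel": [-0.033, 0.02, 0], "spin": 0}, {"travel": [-0.033, 0.02, 0], "spin": 0}, {"travel": [-0.033, 0.02, 0], "spin": 0}, {"travel": [-0.033, 0.02, 0], "spin": 0}]'

```text
time_s: 20.55
tcp_pos: [0.5089, -0.2226, 0.1802]
eef_rot: [179.9, 3.4, -176.2]
contact_force: [-0.3, -0.5, -0.0]
gripper_width: 0.001
```

Emit:
send_rows --motion '[{"travel": [-0.033, 0.02, 0], "spin": 0}, {"travel": [-0.033, 0.02, 0], "spin": 0}, {"travel": [-0.033, 0.02, 0], "spin": 0}, {"travel": [-0.033, 0.02, 0], "spin": 0}, {"travel": [-0.033, 0.02, 0], "spin": 0}]'

```text
time_s: 20.97
tcp_pos: [0.6731, -0.1044, 0.1891]
eef_rot: [179.9, 3.3, -176.1]
contact_force: [0.8, -0.8, 0.2]
gripper_width: 0.0004
```

Emit:
send_rows --motion '[{"travel": [0, 0, 0], "spin": 0}, {"travel": [0, 0, 0], "spin": 0}, {"travel": [0, 0, 0], "spin": 0}, {"travel": [0, 0, 0], "spin": 0}, {"travel": [0, 0, 0], "spin": 0}]'

```text
time_s: 21.38
tcp_pos: [0.678, -0.0992, 0.1845]
eef_rot: [180.0, 3.1, -175.8]
contact_force: [0.0, 0.3, 0.1]
gripper_width: 0.0006
```

Emit:
send_rows --motion '[{"travel": [0, 0, 0], "spin": 0}, {"travel": [0, 0, 0], "spin": 0}, {"travel": [0, 0, 0], "spin": 0}, {"travel": [0, 0, 0], "spin": 0}, {"travel": [0, 0, 0], "spin": 0}]'

```text
time_s: 21.8
tcp_pos: [0.6759, -0.102, 0.1862]
eef_rot: [180.0, 3.1, -176.0]
contact_force: [0.1, 0.6, -0.2]
gripper_width: 0.0005
```

Emit:
send_rows --motion '[{"travel": [0, 0, 0], "spin": 0}, {"travel": [0, 0, 0], "spin": 0}, {"travel": [0, 0, 0], "spin": 0}, {"travel": [0, 0, 0], "spin": 0}, {"travel": [0, 0, 0], "spin": 0}]'

```text
time_s: 22.22
tcp_pos: [0.6758, -0.1023, 0.1868]
eef_rot: [180.0, 3.2, -176.0]
contact_force: [-0.5, 0.6, 0.9]
gripper_width: 0.0008
```

Emit:
send_rows --motion '[{"travel": [0, 0, -0.04], "spin": 0}, {"travel": [0, 0, -0.04], "spin": 0}, {"travel": [0, 0, -0.04], "spin": 0}, {"travel": [0, 0, -0.03], "spin": 0}, {"travel": [0, 0, -0.02], "spin": 0}]'

```text
time_s: 22.63
tcp_pos: [0.6631, -0.1028, 0.3547]
eef_rot: [179.9, 2.3, -176.0]
contact_force: [0.6, -0.2, -1.2]
gripper_width: 0.0001
```

Emit:
send_rows --motion '[{"travel": [0, 0, 0.04], "spin": 0}, {"travel": [0, 0, 0.04], "spin": 0}, {"travel": [0, 0, 0.04], "spin": 0}, {"travel": [0, 0, 0.03], "spin": 0}, {"travel": [0, 0, 0.02], "spin": 0}]'

```text
time_s: 23.05
tcp_pos: [0.6798, -0.103, 0.1988]
eef_rot: [-179.9, 4.1, -176.0]
contact_force: [-0.2, 0.0, -0.1]
gripper_width: 0.0007
```

Emit:
send_rows --motion '[{"travel": [-0.01, 0, 0.03], "spin": 1.4}, {"travel": [-0.008, 0, 0.035], "spin": 0}, {"travel": [0, 0, 0.03], "spin": 0}, {"travel": [0, 0, 0.025], "spin": 0}, {"travel": [0, 0, 0.015], "spin": 0}]'

```text
time_s: 23.47
tcp_pos: [0.708, -0.1011, 0.0585]
eef_rot: [180.0, 4.1, -177.4]
contact_force: [0.2, -0.0, -0.5]
gripper_width: 0.0005
```

Emit:
send_rows --motion '[{"travel": [0, 0, 0], "spin": 0}, {"travel": [0, 0, 0], "spin": 0}, {"travel": [0, 0, 0], "spin": 0}]'

```text
time_s: 23.72
tcp_pos: [0.7054, -0.1012, 0.0534]
eef_rot: [180.0, 3.6, -177.4]
contact_force: [-0.4, -0.7, 0.5]
gripper_width: 0.0003
```

```bash
python3 - <<'E'
from h import *
to(.70,-.1054,.028,-177.4)
E
```

```text
now [ 0.7054 -0.1012  0.0534] [ 180.     3.6 -177.4] j [  8.  30.  -9.   0. -48. -95.] F [-0.4 -0.7  0.5] g 0.0003 t 23.72
tool travel [ 0.0072 -0.004   0.0249] spin -0.02 rows 1.0
```

Emit:
send_rows --motion '[{"travel": [0.003, -0.003, 0.01], "spin": 0}, {"travel": [0.002, 0, 0.009], "spin": 0}, {"travel": [0, 0, 0.003], "spin": 0}, {"travel": [0, 0, 0], "spin": 0}]'

```text
time_s: 24.05
tcp_pos: [0.7044, -0.1045, 0.0344]
eef_rot: [180.0, 4.1, -177.4]
contact_force: [0.3, 0.4, -0.1]
gripper_width: 0.0006
```

Emit:
send_rows --motion '[{"travel": [-0.006, 0, 0], "spin": 0}, {"travel": [-0.006, 0, 0], "spin": 0}, {"travel": [-0.005, 0, 0], "spin": 0}]'

```text
time_s: 24.3
tcp_pos: [0.7215, -0.1039, 0.0368]
eef_rot: [180.0, 4.1, -177.4]
contact_force: [-5.1, 0.1, 5.0]
gripper_width: 0.0004
```

Emit:
send_rows --motion '[{"travel": [-0.005, 0, 0], "spin": 0}, {"travel": [-0.005, 0, 0], "spin": 0}, {"travel": [-0.005, 0, 0], "spin": 0}]'

```text
time_s: 24.55
tcp_pos: [0.7367, -0.1037, 0.0396]
eef_rot: [-180.0, 3.9, -177.4]
contact_force: [0.4, -0.5, -0.5]
gripper_width: 0.0004
```

Emit:
send_rows --motion '[{"travel": [0.01, 0, -0.003], "spin": 0}, {"travel": [0.014, 0, 0], "spin": 0}, {"travel": [0.008, 0, 0.004], "spin": 0}, {"travel": [0, 0, 0.008], "spin": 0}, {"travel": [0, 0, 0.003], "spin": 0}]'

```text
time_s: 24.97
tcp_pos: [0.7092, -0.1046, 0.0257]
eef_rot: [-180.0, 4.2, -177.4]
contact_force: [0.7, -0.3, 0.9]
gripper_width: 0.0004
```

```bash
python3 - <<'E'
from h import *
to(.705,-.105,.025,-177.4)
E
```

```text
now [ 0.7092 -0.1046  0.0257] [-180.     4.2 -177.4] j [  7.  32. -10.   1. -44. -95.] F [ 0.7 -0.3  0.9] g 0.0004 t 24.97
tool travel [ 0.0042 -0.0002  0.0004] spin 0.04 rows 1.0
```

Emit:
send_rows --motion '[{"travel": [-0.006, 0, 0.0005], "spin": 0}, {"travel": [-0.006, 0, 0.0005], "spin": 0}, {"travel": [-0.006, 0, 0.0005], "spin": 0}]'

```text
time_s: 25.22
tcp_pos: [0.7194, -0.1046, 0.0227]
eef_rot: [-180.0, 3.2, -177.4]
contact_force: [-33.9, 2.4, 23.9]
gripper_width: 0.0003
```

Emit:
send_rows --motion '[{"travel": [-0.006, 0, 0.001], "spin": 0}, {"travel": [-0.006, 0, 0.001], "spin": 0}, {"travel": [-0.006, 0, 0.001], "spin": 0}]'

```text
time_s: 25.47
tcp_pos: [0.719, -0.1052, 0.0204]
eef_rot: [-179.9, 0.9, -177.6]
contact_force: [-28.4, 6.0, 29.3]
gripper_width: 0.0006
```

The wall contact corrects the tilt (4.2° down to 0.9°). A little more.

Emit:
send_rows --motion '[{"travel": [-0.006, 0, 0], "spin": 0}, {"travel": [-0.005, 0, 0], "spin": 0}]'

```text
time_s: 25.63
tcp_pos: [0.7186, -0.1053, 0.0205]
eef_rot: [-180.0, -0.6, -177.6]
contact_force: [-16.6, 2.0, 12.7]
gripper_width: 0.0008
```

Emit:
send_rows --motion '[{"travel": [0.002, 0, -0.004], "spin": 0}, {"travel": [0.004, 0, -0.008], "spin": 0}, {"travel": [0, 0, -0.02], "spin": 0}, {"travel": [0, 0, -0.03], "spin": 0}, {"travel": [0, 0, -0.02], "spin": 0}]' --gripper 0.36

```text
time_s: 26.05
tcp_pos: [0.7128, -0.1056, 0.0999]
eef_rot: [-179.9, -1.1, -177.7]
contact_force: [0.4, 1.5, 1.3]
gripper_width: 0.0283
```

Emit:
send_rows --motion '[{"travel": [0, 0, -0.01], "spin": 0}, {"travel": [0, 0, 0], "spin": 0}, {"travel": [0, 0, 0], "spin": 0}]'

```text
time_s: 26.3
tcp_pos: [0.718, -0.1054, 0.117]
eef_rot: [-179.9, -0.4, -177.6]
contact_force: [-0.2, -0.0, -0.3]
gripper_width: 0.0482
```

```bash
python3 - <<'E'
from h import *
im,d,P=highs("side",lo=.03)
to(.494,-.0325,.1,-175.6)
hsv=cv2.cvtColor(im,cv2.COLOR_BGR2HSV)
g=((hsv[...,0]>45)&(hsv[...,0]<80)&(hsv[...,1]>90)).astype(np.uint8)
g=cv2.morphologyEx(g,cv2.MORPH_CLOSE,np.ones((9,9)))
k,l,s,_=cv2.connectedComponentsWithStats(g)
for i in range(1,k):
    q=P[(l==i)&(d>0)]
    if s[i,4]>200: q=q[abs(q[:,2]-.011)<.006]; print("green",s[i],cv2.minAreaRect((q[:,:2]*1000).astype(np.float32)))
E
```

```text
high 417 [ 0.6463 -0.3709  0.0349]
high 45 [ 0.3731 -0.3297  0.0411]
high 46 [ 0.372  -0.2506  0.0408]
high 79 [ 0.6941 -0.1431  0.0347]
high 121 [ 0.6887 -0.057   0.0351]
high 46 [ 0.4951 -0.0256  0.0407]
high 143 [0.6876 0.0334 0.0349]
high 135 [0.6864 0.1175 0.0351]
high 58 [0.4653 0.1244 0.0405]
high 92 [0.5594 0.1732 0.0541]
now [ 0.718  -0.1055  0.1168] [-179.9   -0.4 -177.6] j [  7.  30.   0.   0. -61. -95.] F [ 0.1 -0.  -0.1] g 0.0523 t 26.35
tool travel [0.2206 0.0823 0.0184] spin -2.01 rows 6.0
green [302 212  35  17 504] ((454.1573181152344, -31.209182739257812), (116.6365737915039, 74.83406829833984), 5.979640483856201)
green [310 245  39  25 619] ((424.8536071777344, 132.98390197753906), (74.65023040771484, 117.13334655761719), 73.71937561035156)
green [543 353  17  55 548] ((0.0, 0.0), (0.0, 0.0), 0.0)
```

Emit:
send_rows --motion '[{"travel": [0.02, 0.008, 0], "spin": -1.0}, {"travel": [0.04, 0.015, 0], "spin": -1.0}, {"travel": [0.04, 0.015, 0], "spin": 0}, {"travel": [0.04, 0.015, 0], "spin": 0}, {"travel": [0.04, 0.014, 0], "spin": 0}]'

```text
time_s: 26.77
tcp_pos: [0.5358, -0.0536, 0.108]
eef_rot: [-179.8, -0.9, -175.7]
contact_force: [0.6, 0.7, 1.3]
gripper_width: 0.0595
```

Emit:
send_rows --motion '[{"travel": [0.02, 0.008, 0], "spin": 0}, {"travel": [0, 0, 0], "spin": 0}, {"travel": [0, 0, 0], "spin": 0}, {"travel": [0, 0, 0], "spin": 0}]'

```text
time_s: 27.1
tcp_pos: [0.5036, -0.0463, 0.1045]
eef_rot: [-179.9, -1.4, -175.7]
contact_force: [0.1, 0.5, -0.4]
gripper_width: 0.0596
```

```bash
python3 - <<'E'
from h import *
to(.494,-.032,.015,-175.6)
E
```

```text
now [ 0.5036 -0.0463  0.1045] [-179.9   -1.4 -175.7] j [  17.   12.  -29.   -0.  -51. -102.] F [ 0.1  0.5 -0.4] g 0.0596 t 27.1
tool travel [0.0063 0.0152 0.0897] spin -0.06 rows 3.0
```

Emit:
send_rows --motion '[{"travel": [0.006, 0.013, 0.025], "spin": 0}, {"travel": [0, 0, 0.025], "spin": 0}, {"travel": [0, 0, 0.02], "spin": 0}, {"travel": [0, 0, 0.008], "spin": 0}, {"travel": [0, 0, 0], "spin": 0}]'

```text
time_s: 27.52
tcp_pos: [0.5005, -0.034, 0.023]
eef_rot: [-179.8, -1.2, -175.7]
contact_force: [-0.2, 0.6, -0.2]
gripper_width: 0.0594
```

```bash
python3 - <<'E'
from h import *
to(.494,-.032,.015,-175.6)
E
```

```text
now [ 0.5005 -0.034   0.023 ] [-179.8   -1.2 -175.7] j [  18.   18.  -34.   -0.  -39. -104.] F [-0.2  0.6 -0.2] g 0.0594 t 27.52
tool travel [0.0062 0.0025 0.0082] spin -0.12 rows 1.0
```

Emit:
send_rows --motion '[{"travel": [0.005, 0.0025, 0.006], "spin": 0}, {"travel": [0.001, 0, 0.002], "spin": 0}, {"travel": [0, 0, 0], "spin": 0}]'

```text
time_s: 27.77
tcp_pos: [0.4954, -0.0323, 0.0145]
eef_rot: [-179.8, -1.3, -175.8]
contact_force: [-0.2, 0.3, -0.5]
gripper_width: 0.0598
```

Emit:
send_rows --motion '[{"travel": [0, 0, 0], "spin": 0}, {"travel": [0, 0, 0], "spin": 0}, {"travel": [0, 0, 0], "spin": 0}, {"travel": [0, 0, 0], "spin": 0}]' --gripper -1 --squeeze 50

```text
time_s: 28.1
tcp_pos: [0.4972, -0.0319, 0.0168]
eef_rot: [-179.8, -1.0, -175.8]
contact_force: [-0.6, 0.0, 0.4]
gripper_width: 0.0386
```

Emit:
send_rows --motion '[{"travel": [0, 0, 0], "spin": 0}, {"travel": [0, 0, -0.01], "spin": 0}, {"travel": [0, 0, -0.015], "spin": 0}, {"travel": [0, 0, -0.01], "spin": 0}, {"travel": [0, 0, 0], "spin": 0}]'

```text
time_s: 28.52
tcp_pos: [0.4968, -0.032, 0.0528]
eef_rot: [-179.8, -1.1, -175.8]
contact_force: [0.7, -0.6, -2.9]
gripper_width: 0.0357
```

```bash
python3 - <<'E'
from h import *
to(.5,-.1,.06,-175.6)
im,d=r.capture("side"); cv2.imwrite("pics/v8.png",cv2.resize(im[160:300,230:400],None,fx=3.5,fy=3.5,interpolation=cv2.INTER_CUBIC))
E
```

```text
now [ 0.4968 -0.032   0.0528] [-179.8   -1.1 -175.8] j [  19.   15.  -33.   -0.  -43. -105.] F [ 0.7 -0.6 -2.9] g 0.0357 t 28.52
tool travel [ 0.0019 -0.0681 -0.007 ] spin -0.2 rows 2.0
```

View pics/v8.png

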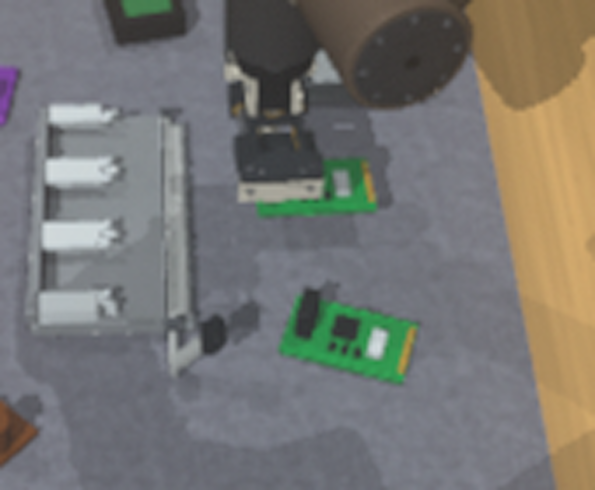

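Card A is held at (300,195), all bays are empty, and the lever is open. Shifting sideways, then doing the half turn.

Emit:
send_rows --motion '[{"travel": [0.002, -0.015, -0.008], "spin": 0}, {"travel": [0.003, -0.025, -0.01], "spin": 0}, {"travel": [0.003, -0.025, -0.004], "spin": 0}, {"travel": [0.001, -0.008, 0], "spin": -3}, {"travel": [0, 0, 0], "spin": -6}]'

```text
time_s: 28.98
tcp_pos: [0.4914, -0.1072, 0.0721]
eef_rot: [179.9, -1.3, -166.6]
contact_force: [0.6, 0.6, -2.4]
gripper_width: 0.0353
```

Emit:
send_rows --motion '[{"travel": [0, 0, 0], "spin": -7}, {"travel": [0, 0, 0], "spin": -7}, {"travel": [0, 0, 0], "spin": -7}, {"travel": [0, 0, 0], "spin": -7}, {"travel": [0, 0, 0], "spin": -7}]'

```text
time_s: 29.4
tcp_pos: [0.4882, -0.1089, 0.0676]
eef_rot: [178.9, -1.2, -130.6]
contact_force: [-0.2, 0.2, -1.5]
gripper_width: 0.0358
```

Emit:
send_rows --motion '[{"travel": [0, 0, 0], "spin": -7}, {"travel": [0, 0, 0], "spin": -7}, {"travel": [0, 0, 0], "spin": -7}, {"travel": [0, 0, 0], "spin": -7}, {"travel": [0, 0, 0], "spin": -7}]'

```text
time_s: 29.82
tcp_pos: [0.4849, -0.109, 0.0626]
eef_rot: [178.1, -0.3, -94.8]
contact_force: [-0.2, -0.3, -1.2]
gripper_width: 0.0357
```

Emit:
send_rows --motion '[{"travel": [0, 0, 0], "spin": -7}, {"travel": [0, 0, 0], "spin": -7}, {"travel": [0, 0, 0], "spin": -7}, {"travel": [0, 0, 0], "spin": -7}, {"travel": [0, 0, 0], "spin": -7}]'

```text
time_s: 30.23
tcp_pos: [0.4816, -0.1091, 0.0577]
eef_rot: [177.9, 1.1, -59.1]
contact_force: [-0.1, -0.1, -2.2]
gripper_width: 0.0353
```

```bash
python3 - <<'E'
from h import *
to(.48,-.1153,.07,2.6)
E
```

```text
now [ 0.4816 -0.1091  0.0577] [177.9   1.1 -59.1] j [ 10.  15. -32.  -0. -45.  21.] F [-0.1 -0.1 -2.2] g 0.0353 t 30.23
tool travel [ 0.0043  0.005  -0.0122] spin -61.65 rows 9.0
```

Emit:
send_rows --motion '[{"travel": [0, 0, -0.004], "spin": -7}, {"travel": [0, 0, -0.004], "spin": -7}, {"travel": [0, 0, -0.004], "spin": -7}, {"travel": [0, 0, -0.004], "spin": -7}, {"travel": [0, 0, -0.004], "spin": -7}]'

```text
time_s: 30.65
tcp_pos: [0.4782, -0.1091, 0.0725]
eef_rot: [178.8, 2.6, -23.3]
contact_force: [-0.1, 0.3, -2.5]
gripper_width: 0.036
```

Emit:
send_rows --motion '[{"travel": [0, 0, -0.004], "spin": -7}, {"travel": [0, 0, -0.003], "spin": -7}, {"travel": [0, 0, -0.002], "spin": -7}, {"travel": [0, 0, 0], "spin": -4}, {"travel": [0, 0, 0], "spin": 0}]'

```text
time_s: 31.07
tcp_pos: [0.4761, -0.109, 0.078]
eef_rot: [-179.9, 3.2, 2.8]
contact_force: [-0.2, 0.2, -2.7]
gripper_width: 0.0355
```

```bash
python3 - <<'E'
from h import *
to(.48,-.1153,.065,2.6)
im,d=r.capture("side"); P=cloud("side",d); cv2.imwrite("pics/v9.png",cv2.resize(im[140:270,230:400],None,fx=3.5,fy=3.5,interpolation=cv2.INTER_CUBIC))
hsv=cv2.cvtColor(im,cv2.COLOR_BGR2HSV)
g=((hsv[...,0]>45)&(hsv[...,0]<80)&(hsv[...,1]>90)&(d>0)&(P[...,1]<-.03)&(P[...,1]>-.2)); q=P[g]; print(len(q),cv2.minAreaRect((q[:,:2]*1000).astype(np.float32)))
A=np.c_[q,np.ones(len(q))][:,[0,1,3]]; c=np.linalg.lstsq(A,q[:,2],rcond=None)[0]; print("plane",c, np.degrees(c[:2]))
E
```

```text
now [ 0.4761 -0.109   0.078 ] [-179.9    3.2    2.8] j [ 10.  14. -31.  -1. -48.  83.] F [-0.2  0.2 -2.7] g 0.0355 t 31.07
tool travel [0.0043 0.0065 0.0127] spin 0.23 rows 1.0
254 ((514.526123046875, -104.13264465332031), (129.41566467285156, 75.8410873413086), 2.7867519855499268)
plane [0.01976936 0.02473684 0.06020814] [1.13270084 1.4173165 ]
```

View pics/v9.png

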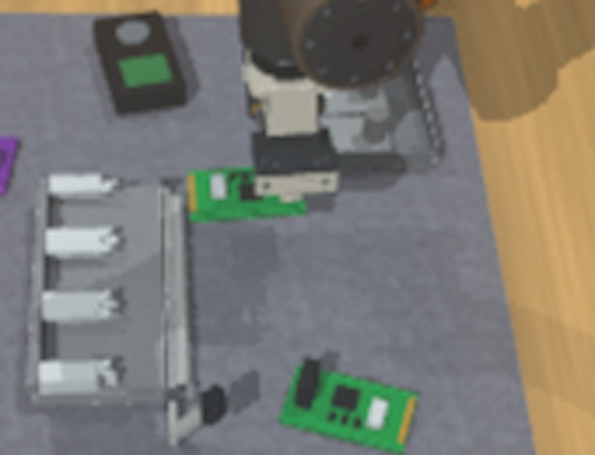

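Card A now has its grip block to the rear and its nose towards the dock (gold end at 192,195). Moving up to bay 1.

Emit:
send_rows --motion '[{"travel": [0.01, 0.002, 0], "spin": 0}, {"travel": [0.02, 0.002, 0.004], "spin": 0}, {"travel": [0.02, 0.002, 0.006], "spin": 0}, {"travel": [0.018, 0, 0.004], "spin": 0}, {"travel": [0.008, 0, 0], "spin": 0}]'

```text
time_s: 31.53
tcp_pos: [0.5532, -0.1126, 0.0572]
eef_rot: [-180.0, 3.3, 1.8]
contact_force: [0.3, -0.2, -1.9]
gripper_width: 0.0357
```

Emit:
send_rows --motion '[{"travel": [0, 0, 0], "spin": 0}, {"travel": [0, 0, 0], "spin": 0}]'

```text
time_s: 31.7
tcp_pos: [0.5545, -0.1127, 0.0554]
eef_rot: [-180.0, 3.4, 1.6]
contact_force: [-1.0, -0.6, -1.2]
gripper_width: 0.0358
```

```bash
python3 - <<'E'
from h import *
to(.5655,-.1114,.042,2.6)
E
```

```text
now [ 0.5545 -0.1127  0.0554] [-180.     3.4    1.6] j [  8.  22. -22.  -1. -49.  84.] F [-1.  -0.6 -1.2] g 0.0358 t 31.7
tool travel [ 0.0118 -0.001   0.0127] spin -1.01 rows 1.0
```

Emit:
send_rows --motion '[{"travel": [0.006, -0.001, 0.004], "spin": -1.0}, {"travel": [0.005, 0, 0.004], "spin": 0}, {"travel": [0, 0, 0.004], "spin": 0}]'

```text
time_s: 31.95
tcp_pos: [0.56, -0.1124, 0.0424]
eef_rot: [-180.0, 3.8, 2.5]
contact_force: [0.2, -0.1, 3.9]
gripper_width: 0.0356
```

Emit:
send_rows --motion '[{"travel": [0, 0, 0.003], "spin": 0}, {"travel": [0, 0, 0.003], "spin": 0}]'

```text
time_s: 32.12
tcp_pos: [0.5588, -0.1127, 0.037]
eef_rot: [-180.0, 3.8, 2.5]
contact_force: [-4.2, 1.5, 10.5]
gripper_width: 0.0356
```

Emit:
send_rows --motion '[{"travel": [0, 0, 0.004], "spin": 0}, {"travel": [0, 0, 0.003], "spin": 0}]'

```text
time_s: 32.28
tcp_pos: [0.5566, -0.1129, 0.0324]
eef_rot: [180.0, 3.8, 2.6]
contact_force: [-5.8, 1.2, 14.5]
gripper_width: 0.0357
```

Emit:
send_rows --motion '[{"travel": [0, 0, -0.004], "spin": 0}, {"travel": [0, 0, -0.001], "spin": 0}, {"travel": [0, 0, 0], "spin": 0}]'

```text
time_s: 32.53
tcp_pos: [0.5553, -0.1125, 0.0372]
eef_rot: [-180.0, 3.8, 2.5]
contact_force: [0.6, -0.4, -5.8]
gripper_width: 0.0356
```

```bash
cat >> h.py <<'E'
def slab(n,y0,y1):
    im,d=r.capture(n); P=cloud(n,d); hsv=cv2.cvtColor(im,cv2.COLOR_BGR2HSV)
    g=((hsv[...,0]>50)&(hsv[...,0]<75)&(hsv[...,1]>120)&(hsv[...,2]>70)&(d>0)&(P[...,1]<y1)&(P[...,1]>y0)&(P[...,0]>.4)); q=P[g]
    for _ in range(4):
        A=np.c_[q[:,:2],np.ones(len(q))]; c=np.linalg.lstsq(A,q[:,2],rcond=None)[0]; e=q[:,2]-A@c; q=q[abs(e)<max(.002,1.5*e.std())]
    print(n,len(q),"slope deg",np.degrees(c[:2]).round(2),"z@front",(c@[q[:,0].max(),q[:,1].mean(),1]).round(4),"x",q[:,0].min().round(4),q[:,0].max().round(4),"y",q[:,1].min().round(4),q[:,1].max().round(4))
    return im,d,P
E
python3 - <<'E'
from h import *
to(.5655,-.1114,.042,2.6)
im,d,P=slab("top",-.17,-.06); im,d,P=slab("side",-.17,-.06)
cv2.imwrite("pics/v10.png",cv2.resize(im[160:270,230:370],None,fx=4.5,fy=4.5,interpolation=cv2.INTER_CUBIC))
E
```

```text
now [ 0.5553 -0.1125  0.0372] [-180.     3.8    2.5] j [  8.  23. -23.  -1. -48.  85.] F [ 0.6 -0.4 -5.8] g 0.0356 t 32.53
tool travel [ 0.0099 -0.0006 -0.0055] spin -0.08 rows 1.0
  ret = _var(a, axis=axis, dtype=dtype, out=out, ddof=ddof,
  arrmean = um.true_divide(arrmean, div, out=arrmean,
  ret = ret.dtype.type(ret / rcount)
Traceback (most recent call last):
  File "h.py", line 34, in slab
    print(n,len(q),"slope deg",np.degrees(c[:2]).round(2),"z@front",(c@[q[:,0].max(),q[:,1].mean(),1]).round(4),"x",q[:,0].min().round(4),q[:,0].max().round(4),"y",q[:,1].min().round(4),q[:,1].max().round(4))
                                                                        ~~~~~~~~~~^^
ValueError: zero-size array to reduction operation maximum which has no identity
```

```bash
python3 - <<'E'
from h import *
im,d,P=slab("side",-.17,-.06); print(r.get_state()["contact_force"])
cv2.imwrite("pics/v10.png",cv2.resize(im[160:270,230:370],None,fx=4.5,fy=4.5,interpolation=cv2.INTER_CUBIC))
E
```

```text
side 113 slope deg [ 3.09 -1.51] z@front 0.0336 x 0.5443 0.6547 y -0.1395 -0.0706
[ 0.28242175  0.81720218 -5.08715515]
```

View pics/v10.png

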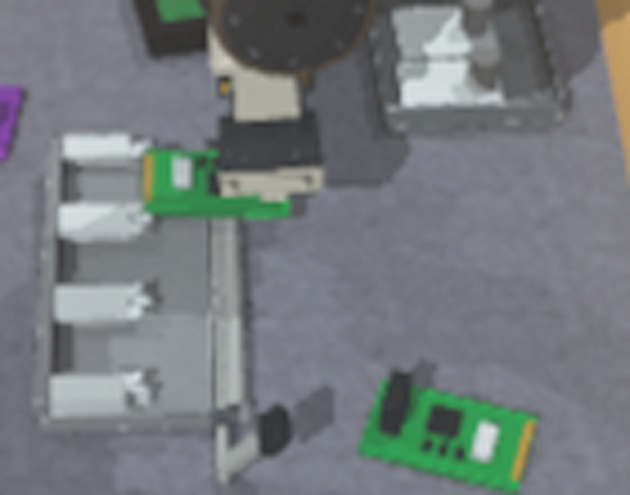

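Card A's nose is at the bay mouth (150,180) but pitched about 3° up relative to flat. I'll set it down on the bench, let go so it lies flat, and regrasp.

Emit:
send_rows --motion '[{"travel": [-0.008, 0, 0], "spin": 0}, {"travel": [-0.012, 0, -0.002], "spin": 0}, {"travel": [-0.018, 0, -0.006], "spin": 0}, {"travel": [-0.02, 0, -0.006], "spin": 0}, {"travel": [-0.02, 0, 0], "spin": 0}]'

```text
time_s: 33.05
tcp_pos: [0.4772, -0.1161, 0.0563]
eef_rot: [180.0, 3.7, 2.6]
contact_force: [0.1, -0.3, -1.4]
gripper_width: 0.0358
```

Emit:
send_rows --motion '[{"travel": [-0.018, 0, 0], "spin": 0}, {"travel": [-0.008, 0, 0], "spin": 0}, {"travel": [0, 0, 0], "spin": 0}, {"travel": [0, 0, 0], "spin": 0}]'

```text
time_s: 33.38
tcp_pos: [0.4447, -0.1177, 0.0603]
eef_rot: [-180.0, 3.5, 2.6]
contact_force: [0.2, 0.5, -1.6]
gripper_width: 0.0355
```

```bash
python3 - <<'E'
from h import *
to(.45,-.1166,.018,2.6)
slab("side",-.17,-.06)
E
```

```text
now [ 0.4447 -0.1177  0.0603] [-180.     3.5    2.6] j [  9.  13. -35.  -1. -45.  84.] F [ 0.2  0.5 -1.6] g 0.0355 t 33.38
tool travel [ 0.008  -0.0009  0.0419] spin -0.03 rows 2.0
side 128 slope deg [ 4.55 -0.4 ] z@front 0.0587 x 0.4353 0.545 y -0.1468 -0.0746
```

Emit:
send_rows --motion '[{"travel": [0.004, -0.001, 0.012], "spin": 0}, {"travel": [0.003, 0, 0.014], "spin": 0}, {"travel": [0, 0, 0.008], "spin": 0}, {"travel": [0, 0, 0.003], "spin": 0}]'

```text
time_s: 33.77
tcp_pos: [0.4553, -0.116, 0.023]
eef_rot: [-180.0, 3.2, 2.6]
contact_force: [0.4, 0.1, -2.0]
gripper_width: 0.0355
```

Emit:
send_rows --motion '[{"travel": [0, 0, 0.003], "spin": 0}, {"travel": [0, 0, 0.001], "spin": 0}]'

```text
time_s: 33.93
tcp_pos: [0.4554, -0.1161, 0.0179]
eef_rot: [180.0, 3.3, 2.6]
contact_force: [0.4, 0.6, -1.5]
gripper_width: 0.036
```

Emit:
send_rows --motion '[{"travel": [0, 0, 0], "spin": 0}, {"travel": [0, 0, 0], "spin": 0}, {"travel": [0, 0, 0], "spin": 0}, {"travel": [0, 0, 0], "spin": 0}]' --gripper 0.1

```text
time_s: 34.27
tcp_pos: [0.4569, -0.1161, 0.019]
eef_rot: [180.0, 3.2, 2.7]
contact_force: [-0.0, 0.2, -0.1]
gripper_width: 0.0475
```

```bash
python3 - <<'E'
from h import *
to(.45,-.1166,.017,2.6)
slab("side",-.17,-.06)
print(find("side","card1_grip"))
E
```

```text
now [ 0.4569 -0.1161  0.019 ] [180.    3.2   2.7] j [  9.  18. -36.  -1. -39.  84.] F [-0.   0.2 -0.1] g 0.0475 t 34.27
tool travel [-0.0068  0.0002  0.0024] spin 0.09 rows 1.0
side 115 slope deg [-0.3   0.31] z@front 0.008 x 0.4474 0.5588 y -0.1449 -0.0729
[(0.88, array([ 0.4616, -0.1109,  0.0242]), array([315., 201.]))]
```

Emit:
send_rows --motion '[{"travel": [0, 0, 0], "spin": 0}, {"travel": [0, 0, 0], "spin": 0}, {"travel": [0, 0, 0], "spin": 0}, {"travel": [0, 0, 0], "spin": 0}]' --gripper -1 --squeeze 58

```text
time_s: 34.7
tcp_pos: [0.4571, -0.116, 0.0196]
eef_rot: [180.0, 3.1, 2.7]
contact_force: [0.1, 0.6, -1.9]
gripper_width: 0.0355
```

Emit:
send_rows --motion '[{"travel": [0, 0, -0.006], "spin": 0}, {"travel": [0, 0, -0.01], "spin": 0}, {"travel": [0, 0, -0.012], "spin": 0}, {"travel": [0, 0, -0.006], "spin": 0}, {"travel": [0, 0, 0], "spin": 0}]'

```text
time_s: 35.12
tcp_pos: [0.4572, -0.1161, 0.0547]
eef_rot: [180.0, 3.3, 2.6]
contact_force: [0.1, 0.2, -2.5]
gripper_width: 0.0353
```

```bash
python3 - <<'E'
from h import *
to(.555,-.1119,.052,2.6)
slab("side",-.17,-.06)
E
```

```text
now [ 0.4572 -0.1161  0.0547] [180.    3.3   2.6] j [  9.  14. -34.  -1. -45.  84.] F [ 0.1  0.2 -2.5] g 0.0353 t 35.12
tool travel [ 0.0979  0.0003 -0.003 ] spin 0.05 rows 3.0
side 132 slope deg [0.47 1.22] z@front 0.0431 x 0.4455 0.5593 y -0.1484 -0.0732
```

Emit:
send_rows --motion '[{"travel": [0.01, 0, -0.001], "spin": 0}, {"travel": [0.02, 0, -0.001], "spin": 0}, {"travel": [0.02, 0, -0.001], "spin": 0}, {"travel": [0.02, 0, -0.001], "spin": 0}, {"travel": [0.01, 0, 0], "spin": 0}]'

```text
time_s: 35.58
tcp_pos: [0.5383, -0.1124, 0.0518]
eef_rot: [-180.0, 3.5, 2.6]
contact_force: [0.3, 1.5, -1.3]
gripper_width: 0.0355
```

Emit:
send_rows --motion '[{"travel": [0, 0, 0], "spin": 0}, {"travel": [0, 0, 0], "spin": 0}]'

```text
time_s: 35.75
tcp_pos: [0.5401, -0.1123, 0.0499]
eef_rot: [-180.0, 3.6, 2.6]
contact_force: [-0.1, -1.3, -1.4]
gripper_width: 0.0358
```

```bash
python3 - <<'E'
from h import *
to(.55,-.1121,.0405,2.6)
slab("side",-.17,-.06)
E
```

```text
now [ 0.5401 -0.1123  0.0499] [-180.     3.6    2.6] j [  8.  21. -24.  -0. -48.  85.] F [-0.1 -1.3 -1.4] g 0.0358 t 35.75
tool travel [0.0104 0.0002 0.0087] spin 0.01 rows 1.0
side 117 slope deg [-0.8  -0.15] z@front 0.0369 x 0.5299 0.6397 y -0.1406 -0.0692
```

Emit:
send_rows --motion '[{"travel": [0.004, 0, 0.004], "spin": 0}, {"travel": [0.004, 0, 0.004], "spin": 0}, {"travel": [0.002, 0, 0.001], "spin": 0}, {"travel": [0, 0, 0], "spin": 0}]'

```text
time_s: 36.13
tcp_pos: [0.5475, -0.1121, 0.0396]
eef_rot: [-180.0, 3.7, 2.6]
contact_force: [-0.5, 0.6, 3.1]
gripper_width: 0.0357
```

```bash
python3 - <<'E'
from h import *
to(.6274,-.1086,.040,2.6)
slab("side",-.17,-.06)
E
```

```text
now [ 0.5475 -0.1121  0.0396] [-180.     3.7    2.6] j [  8.  23. -24.  -0. -47.  85.] F [-0.5  0.6  3.1] g 0.0357 t 36.13
tool travel [ 0.0798  0.0001 -0.0055] spin 0.01 rows 2.0
side 122 slope deg [0.18 0.51] z@front 0.0285 x 0.537 0.6474 y -0.1399 -0.0682
```

Emit:
send_rows --motion '[{"travel": [0.006, 0, -0.0008], "spin": 0}, {"travel": [0.006, 0, -0.0006], "spin": 0}, {"travel": [0.006, 0, -0.0006], "spin": 0}]'

```text
time_s: 36.43
tcp_pos: [0.5655, -0.1113, 0.041]
eef_rot: [-180.0, 3.7, 2.6]
contact_force: [-0.5, -0.1, -1.9]
gripper_width: 0.0358
```

Emit:
send_rows --motion '[{"travel": [0.006, 0, -0.0006], "spin": 0}, {"travel": [0.006, 0, -0.0006], "spin": 0}, {"travel": [0.006, 0, -0.0006], "spin": 0}]'

```text
time_s: 36.68
tcp_pos: [0.586, -0.1103, 0.0412]
eef_rot: [-180.0, 3.7, 2.6]
contact_force: [0.3, -0.7, -2.6]
gripper_width: 0.0357
```

```bash
python3 - <<'E'
from h import *
to(.6274,-.1086,.040,2.6)
slab("side",-.17,-.06)
E
```

```text
now [ 0.586  -0.1103  0.0412] [-180.     3.7    2.6] j [  8.  25. -19.  -0. -50.  85.] F [ 0.3 -0.7 -2.6] g 0.0357 t 36.68
tool travel [ 0.0414  0.0002 -0.0014] spin -0.01 rows 1.0
side 93 slope deg [-0.5   1.31] z@front 0.0285 x 0.5738 0.6837 y -0.1379 -0.0706
```

Emit:
send_rows --motion '[{"travel": [0.007, 0, -0.0004], "spin": 0}, {"travel": [0.007, 0, -0.0004], "spin": 0}, {"travel": [0.007, 0, -0.0004], "spin": 0}, {"travel": [0.006, 0, -0.0003], "spin": 0}]'

```text
time_s: 37.07
tcp_pos: [0.6163, -0.109, 0.0406]
eef_rot: [-180.0, 3.7, 2.6]
contact_force: [-0.6, 1.1, -0.7]
gripper_width: 0.0356
```

Emit:
send_rows --motion '[{"travel": [0.006, 0, -0.0003], "spin": 0}, {"travel": [0.005, 0, -0.0003], "spin": 0}]'

```text
time_s: 37.23
tcp_pos: [0.6232, -0.109, 0.0396]
eef_rot: [-180.0, 4.3, 2.5]
contact_force: [-28.2, 5.0, 25.9]
gripper_width: 0.0356
```

Emit:
send_rows --motion '[{"travel": [0.004, 0, -0.0002], "spin": 0}, {"travel": [0.004, 0, -0.0002], "spin": 0}]'

```text
time_s: 37.4
tcp_pos: [0.623, -0.109, 0.0396]
eef_rot: [-180.0, 5.3, 2.5]
contact_force: [-14.0, 3.1, 11.0]
gripper_width: 0.0351
```

Emit:
send_rows --motion '[{"travel": [0, 0, 0], "spin": 0}, {"travel": [0, 0, 0], "spin": 0}, {"travel": [0, 0, 0], "spin": 0}, {"travel": [0, 0, -0.015], "spin": 0}, {"travel": [0, 0, -0.03], "spin": 0}]' --gripper 0.3

```text
time_s: 37.82
tcp_pos: [0.6248, -0.1088, 0.0802]
eef_rot: [-179.9, 5.9, 2.4]
contact_force: [0.3, 0.7, -0.2]
gripper_width: 0.0559
```

Emit:
send_rows --motion '[{"travel": [-0.01, 0, -0.03], "spin": 0}, {"travel": [-0.03, 0, -0.01], "spin": 0}, {"travel": [-0.03, 0, 0], "spin": 0}, {"travel": [-0.03, 0, 0], "spin": 0}, {"travel": [-0.03, 0, 0], "spin": 0}]'

```text
time_s: 38.23
tcp_pos: [0.5077, -0.1145, 0.1391]
eef_rot: [179.9, 5.0, 2.6]
contact_force: [-0.6, 0.8, 0.7]
gripper_width: 0.0569
```

```bash
python3 - <<'E'
from h import *
to(.465,.119,.1,-17.1)
for n in("top","side"):
    im,d,P=slab(n,-.16,-.05); print(n,find(n,"card1_grip")); highs(n,lo=.045)
cv2.imwrite("pics/v11.png",cv2.resize(im[150:270,230:370],None,fx=4.5,fy=4.5,interpolation=cv2.INTER_CUBIC))
E
```

```text
now [ 0.5077 -0.1145  0.1391] [179.9   5.    2.6] j [  9.  13. -22.  -1. -60.  84.] F [-0.6  0.8  0.7] g 0.0569 t 38.23
tool travel [-0.0286 -0.2352  0.0414] spin 19.67 rows 6.0
top 143 slope deg [-0.15 -0.49] z@front 0.031 x 0.6422 0.7215 y -0.1317 -0.0756
top [(0.87, array([ 0.6268, -0.1101,  0.0491]), array([320., 187.]))]
high 21 [ 0.6313 -0.1026  0.0659]
high 70 [ 0.3692 -0.2564  0.048 ]
high 70 [ 0.3697 -0.334   0.048 ]
side 101 slope deg [-0.02  0.35] z@front 0.0282 x 0.6107 0.7216 y -0.1396 -0.0701
side [(0.66, array([ 0.6278, -0.1056,  0.0471]), array([271., 197.])), (0.22, array([ 0.6238, -0.0171,  0.0454]), array([271., 215.]))]
high 51 [ 0.6291 -0.1017  0.0594]
high 75 [0.5557 0.1737 0.0592]
```

View pics/v11.png

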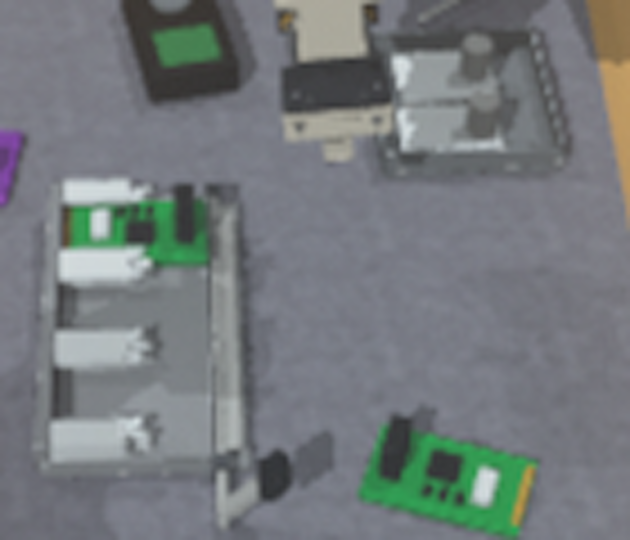

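Card A is home: both networks put its grip within 1 mm of bay 1 home, and the picture shows it seated at (135,225). I'll undo the tool tilt against the tray's outer front wall before taking card B.

Emit:
send_rows --motion '[{"travel": [0, 0.03, 0.005], "spin": 0}, {"travel": [0, 0.035, 0.01], "spin": 0}, {"travel": [0, 0.035, 0.015], "spin": 0}, {"travel": [0, 0.035, 0.015], "spin": 0}, {"travel": [0, 0.025, 0.015], "spin": 0}]' --gripper -1

```text
time_s: 38.95
tcp_pos: [0.522, -0.2765, 0.0793]
eef_rot: [179.8, 4.5, 3.2]
contact_force: [1.5, 1.1, -0.0]
gripper_width: 0.0289
```

Emit:
send_rows --motion '[{"travel": [0, 0, 0.01], "spin": 0}, {"travel": [0, 0, 0], "spin": 0}, {"travel": [0, 0, 0], "spin": 0}]'

```text
time_s: 39.2
tcp_pos: [0.5207, -0.2819, 0.0624]
eef_rot: [179.9, 4.9, 2.9]
contact_force: [0.4, 0.1, 0.4]
gripper_width: 0.009
```

```bash
python3 - <<'E'
from h import *
to(.495,-.29,.012,2.6)
E
```

```text
now [ 0.5207 -0.2819  0.0624] [179.9   4.9   2.9] j [ -9.  24. -19.   1. -52. 101.] F [0.4 0.1 0.4] g 0.009 t 39.2
tool travel [-0.0216  0.0067  0.0525] spin 0.27 rows 2.0
```

Emit:
send_rows --motion '[{"travel": [-0.008, 0.004, 0.015], "spin": 0}, {"travel": [-0.006, 0, 0.018], "spin": 0}, {"travel": [0, 0, 0.013], "spin": 0}, {"travel": [0, 0, 0.003], "spin": 0}, {"travel": [0, 0, 0], "spin": 0}]'

```text
time_s: 39.62
tcp_pos: [0.5076, -0.2843, 0.0158]
eef_rot: [179.8, 4.7, 3.2]
contact_force: [0.5, 0.5, -0.0]
gripper_width: 0.0003
```

```bash
python3 - <<'E'
from h import *
to(.475,-.29,.012,2.6)
E
```

```text
now [ 0.5076 -0.2843  0.0158] [179.8   4.7   3.2] j [ -9.  26. -22.   2. -46. 101.] F [ 0.5  0.5 -0. ] g 0.0003 t 39.62
tool travel [-0.0325  0.0038  0.0065] spin 0.57 rows 1.0
```

Emit:
send_rows --motion '[{"travel": [-0.008, 0, 0.001], "spin": 0}, {"travel": [-0.008, 0, 0.001], "spin": 0}, {"travel": [-0.008, 0, 0.001], "spin": 0}, {"travel": [-0.006, 0, 0.0005], "spin": 0}]'

```text
time_s: 39.95
tcp_pos: [0.4792, -0.2849, 0.0177]
eef_rot: [179.7, 4.4, 3.4]
contact_force: [-0.7, 0.0, -0.0]
gripper_width: 0.0003
```

Emit:
send_rows --motion '[{"travel": [-0.006, 0, 0.0005], "spin": 0}, {"travel": [-0.006, 0, 0.0005], "spin": 0}, {"travel": [-0.006, 0, 0.0005], "spin": 0}]'

```text
time_s: 40.2
tcp_pos: [0.476, -0.2862, 0.0208]
eef_rot: [179.4, 2.6, 3.5]
contact_force: [15.3, 4.8, -11.4]
gripper_width: 0.0003
```

Tilt is falling. Two more nudges with a downward component.

Emit:
send_rows --motion '[{"travel": [-0.006, 0, 0.002], "spin": 0}, {"travel": [-0.006, 0, 0.002], "spin": 0}]'

```text
time_s: 40.37
tcp_pos: [0.4762, -0.2866, 0.0209]
eef_rot: [179.1, 1.1, 3.7]
contact_force: [12.8, 10.1, 0.5]
gripper_width: 0.0003
```

Emit:
send_rows --motion '[{"travel": [-0.006, 0, 0.002], "spin": 0}, {"travel": [-0.004, 0, 0.001], "spin": 0}]'

```text
time_s: 40.53
tcp_pos: [0.4765, -0.2865, 0.0216]
eef_rot: [178.9, -0.1, 3.8]
contact_force: [6.0, 1.4, -4.4]
gripper_width: 0.0005
```

Emit:
send_rows --motion '[{"travel": [0.006, 0, -0.005], "spin": 0}, {"travel": [0.01, 0, -0.02], "spin": 0}, {"travel": [0, 0, -0.03], "spin": 7}, {"travel": [0, 0, -0.02], "spin": 7}, {"travel": [0, 0, -0.01], "spin": 6.9}]' --gripper 0.36

```text
time_s: 40.95
tcp_pos: [0.49, -0.2835, 0.1104]
eef_rot: [179.0, -0.2, -17.6]
contact_force: [1.2, 1.2, -0.5]
gripper_width: 0.028
```

```bash
python3 - <<'E'
from h import *
to(.464,.118,.1,-17.1)
im,d,P=slab("side",.05,.2); print(find("side","card1_grip"))
hsv=cv2.cvtColor(im,cv2.COLOR_BGR2HSV)
g=((hsv[...,0]>45)&(hsv[...,0]<80)&(hsv[...,1]>90)&(d>0)&(P[...,2]<.016)&(P[...,2]>.006)&(P[...,1]>.05)&(P[...,0]<.52)); print(cv2.minAreaRect((P[g][:,:2]*1000).astype(np.float32)))
highs("side",lo=.03,box=(.4,.52,.05,.2))
E
```

```text
now [ 0.49   -0.2835  0.1104] [179.   -0.2 -17.6] j [ -9.  16. -23.   1. -51.  81.] F [ 1.2  1.2 -0.5] g 0.028 t 40.95
tool travel [-0.1462 -0.375   0.003 ] spin -0.49 rows 10.0
side 148 slope deg [-0.48 -0.31] z@front 0.0084 x 0.4002 0.466 y 0.1132 0.19
[(0.56, array([ 0.6286, -0.1055,  0.0451]), array([270., 198.]))]
((406.8465270996094, 155.14517211914062), (71.58906555175781, 118.49671936035156), 80.32225799560547)
high 52 [0.4486 0.1502 0.0411]
```

Card B has been knocked aside. Re-measuring it from both cameras.

```bash
python3 - <<'E'
from h import *
for n in("top","side"):
    im,d,P=slab(n,.05,.22); print(n,find(n,"card1_grip"))
    hsv=cv2.cvtColor(im,cv2.COLOR_BGR2HSV)
    g=((hsv[...,0]>45)&(hsv[...,0]<80)&(hsv[...,1]>90)&(d>0)&(P[...,2]<.018)&(P[...,2]>.004)&(P[...,1]>.05)&(P[...,0]<.52)); print(cv2.minAreaRect((P[g][:,:2]*1000).astype(np.float32)))
    highs(n,lo=.033,box=(.4,.52,.05,.22))
to(.447,.146,.1,-10)
E
```

```text
top 154 slope deg [0.43 0.07] z@front 0.0113 x 0.4001 0.4651 y 0.1112 0.1834
top [(0.87, array([ 0.6275, -0.1139,  0.0482]), array([322., 187.]))]
((405.1314697265625, 152.03866577148438), (69.8228988647461, 118.98309326171875), 81.4289321899414)
high 75 [0.446  0.1451 0.0451]
side 144 slope deg [-0.39 -0.13] z@front 0.0083 x 0.4 0.4658 y 0.1112 0.189
side [(0.75, array([ 0.6259, -0.1041,  0.0472]), array([271., 198.])), (0.52, array([ 0.6239, -0.0146,  0.0427]), array([271., 216.]))]
((407.0413818359375, 155.08558654785156), (73.6807861328125, 117.75013732910156), 81.67967224121094)
high 52 [0.4484 0.1496 0.0413]
now [ 0.4888 -0.283   0.1065] [179.   -0.  -17.2] j [ -9.  16. -23.   1. -51.  81.] F [0.3 0.5 0.1] g 0.0586 t 41.4
tool travel [-0.1669 -0.3974 -0.0006] spin -7.23 rows 11.0
```

Emit:
send_rows --motion '[{"travel": [0, 0, 0], "spin": -4.4}, {"travel": [-0.004, -0.016, 0], "spin": -4.3}, {"travel": [-0.0095, -0.038, 0], "spin": 0}, {"travel": [-0.0095, -0.038, 0], "spin": 0}, {"travel": [-0.0095, -0.038, 0], "spin": 0}]'

```text
time_s: 41.82
tcp_pos: [0.4752, -0.1515, 0.1004]
eef_rot: [178.9, 0.5, -8.3]
contact_force: [1.7, 0.5, -0.2]
gripper_width: 0.0595
```

Emit:
send_rows --motion '[{"travel": [-0.0095, -0.038, 0], "spin": 0}, {"travel": [-0.0095, -0.038, 0], "spin": 0}, {"travel": [-0.0095, -0.038, 0], "spin": 0}, {"travel": [-0.0095, -0.038, 0], "spin": 0}, {"travel": [-0.0095, -0.038, 0], "spin": 0}]'

```text
time_s: 42.23
tcp_pos: [0.4517, 0.0507, 0.0948]
eef_rot: [178.7, 0.7, -8.3]
contact_force: [0.4, 0.1, 0.2]
gripper_width: 0.0594
```

Emit:
send_rows --motion '[{"travel": [-0.005, -0.02, 0], "spin": 0}, {"travel": [0, 0, 0], "spin": 0}, {"travel": [0, 0, 0], "spin": 0}]'

```text
time_s: 42.48
tcp_pos: [0.4486, 0.0786, 0.0938]
eef_rot: [178.7, 0.7, -7.7]
contact_force: [0.4, -0.1, 0.0]
gripper_width: 0.0597
```

```bash
python3 - <<'E'
from h import *
to(.4465,.1455,.1,-8.5)
E
```

```text
now [0.4486 0.0786 0.0938] [178.7   0.7  -7.7] j [ 35.   8. -36.   1. -47.  47.] F [ 0.4 -0.1  0. ] g 0.0597 t 42.48
tool travel [-0.0111 -0.0659 -0.0075] spin 0.83 rows 2.0
```

Emit:
send_rows --motion '[{"travel": [-0.004, -0.025, 0], "spin": 0.8}, {"travel": [-0.004, -0.025, 0], "spin": 0}, {"travel": [-0.001, -0.01, 0.01], "spin": 0}, {"travel": [0, 0, 0.01], "spin": 0}, {"travel": [0, 0, 0], "spin": 0}]'

```text
time_s: 42.9
tcp_pos: [0.4477, 0.1379, 0.0702]
eef_rot: [178.6, 0.8, -8.5]
contact_force: [0.0, -1.1, -1.0]
gripper_width: 0.0597
```

```bash
python3 - <<'E'
from h import *
to(.4465,.1455,.017,-8.5)
E
```

```text
now [0.4477 0.1379 0.0702] [178.6   0.8  -8.5] j [ 42.  12. -36.   0. -44.  40.] F [ 0.  -1.1 -1. ] g 0.0597 t 42.9
tool travel [-0.0015 -0.0086  0.053 ] spin -0.02 rows 2.0
```

Emit:
send_rows --motion '[{"travel": [-0.0015, -0.007, 0.012], "spin": 0}, {"travel": [0, 0, 0.018], "spin": 0}, {"travel": [0, 0, 0.014], "spin": 0}, {"travel": [0, 0, 0.004], "spin": 0}, {"travel": [0, 0, 0], "spin": 0}]'

```text
time_s: 43.32
tcp_pos: [0.4465, 0.139, 0.0194]
eef_rot: [178.4, 0.9, -8.7]
contact_force: [-0.3, 0.1, -0.6]
gripper_width: 0.0597
```

```bash
python3 - <<'E'
from h import *
to(.4465,.1455,.017,-8.5)
E
```

```text
now [0.4465 0.139  0.0194] [178.4   0.9  -8.7] j [ 42.  16. -39.   0. -37.  39.] F [-0.3  0.1 -0.6] g 0.0597 t 43.32
tool travel [-0.0009 -0.0065  0.0022] spin -0.19 rows 1.0
```

Emit:
send_rows --motion '[{"travel": [-0.001, -0.006, 0.002], "spin": 0}, {"travel": [0, 0, 0], "spin": 0}]'

```text
time_s: 43.48
tcp_pos: [0.4466, 0.144, 0.0175]
eef_rot: [178.4, 1.0, -8.8]
contact_force: [0.9, -0.2, -0.4]
gripper_width: 0.0597
```

Emit:
send_rows --motion '[{"travel": [0, 0, 0], "spin": 0}, {"travel": [0, 0, 0], "spin": 0}, {"travel": [0, 0, 0], "spin": 0}, {"travel": [0, 0, 0], "spin": 0}, {"travel": [0, 0, 0], "spin": 0}]' --gripper -1 --squeeze 58

```text
time_s: 43.9
tcp_pos: [0.4481, 0.1452, 0.02]
eef_rot: [178.6, 0.8, -8.8]
contact_force: [-0.1, -0.2, -2.0]
gripper_width: 0.0358
```

Emit:
send_rows --motion '[{"travel": [0, 0, -0.01], "spin": 0}, {"travel": [0, 0, -0.015], "spin": 0}, {"travel": [0, 0, -0.015], "spin": 0}, {"travel": [0, 0, -0.008], "spin": 0}]'

```text
time_s: 44.23
tcp_pos: [0.4465, 0.1447, 0.0673]
eef_rot: [178.3, 1.1, -8.8]
contact_force: [0.2, 0.3, -2.2]
gripper_width: 0.0355
```

```bash
python3 - <<'E'
from h import *
to(.455,-.0263,.06,-177.4)
slab("side",.05,.24)
E
```

```text
now [0.4465 0.1447 0.0673] [178.3   1.1  -8.8] j [ 42.  12. -35.   0. -44.  39.] F [ 0.2  0.3 -2.2] g 0.0355 t 44.23
tool travel [0.0347 0.1674 0.0116] spin 168.6 rows 24.0
side 28 slope deg [  1.99 -15.61] z@front 0.057 x 0.4013 0.4658 y 0.1616 0.1877
```

Emit:
send_rows --motion '[{"travel": [0.003, 0.015, 0], "spin": 0}, {"travel": [0.006, 0.03, 0], "spin": 0}, {"travel": [0.006, 0.03, 0], "spin": 0}, {"travel": [0.006, 0.03, 0], "spin": 0}, {"travel": [0.006, 0.03, 0], "spin": 0}]'

```text
time_s: 44.7
tcp_pos: [0.4545, 0.0088, 0.071]
eef_rot: [178.6, 0.8, -8.3]
contact_force: [1.1, 0.7, -1.5]
gripper_width: 0.0358
```

Emit:
send_rows --motion '[{"travel": [0.003, 0.015, 0], "spin": 3}, {"travel": [0, 0, -0.002], "spin": 6}, {"travel": [0, 0, -0.003], "spin": 7}, {"travel": [0, 0, -0.002], "spin": 7}, {"travel": [0, 0, -0.002], "spin": 7}]'

```text
time_s: 45.12
tcp_pos: [0.4515, -0.0139, 0.0769]
eef_rot: [178.1, 0.2, -39.2]
contact_force: [0.4, 0.3, -2.7]
gripper_width: 0.0357
```

Emit:
send_rows --motion '[{"travel": [0, 0, -0.001], "spin": 7}, {"travel": [0, 0, -0.001], "spin": 7}, {"travel": [0, 0, -0.001], "spin": 7}, {"travel": [0, 0, -0.001], "spin": 7}, {"travel": [0, 0, -0.001], "spin": 7}]'

```text
time_s: 45.53
tcp_pos: [0.4493, -0.0147, 0.0792]
eef_rot: [178.2, -0.9, -75.0]
contact_force: [-0.4, -0.1, -1.1]
gripper_width: 0.0356
```

Emit:
send_rows --motion '[{"travel": [0, 0, -0.001], "spin": 7}, {"travel": [0, 0, -0.001], "spin": 7}, {"travel": [0, 0, -0.001], "spin": 7}, {"travel": [0, 0, -0.001], "spin": 7}, {"travel": [0, 0, -0.001], "spin": 7}]'

```text
time_s: 45.95
tcp_pos: [0.447, -0.0151, 0.0811]
eef_rot: [178.8, -1.9, -110.8]
contact_force: [-0.7, 0.4, -2.3]
gripper_width: 0.0356
```

```bash
python3 - <<'E'
from h import *
to(.455,-.0263,.06,-177.4)
E
```

```text
now [ 0.447  -0.0151  0.0811] [ 178.8   -1.9 -110.8] j [ 24.   9. -37.   1. -46. -45.] F [-0.7  0.4 -2.3] g 0.0356 t 45.95
tool travel [ 0.007  -0.0119  0.0211] spin 66.63 rows 10.0
```

Emit:
send_rows --motion '[{"travel": [0, 0, 0], "spin": 7}, {"travel": [0, 0, 0], "spin": 7}, {"travel": [0, 0, 0], "spin": 7}, {"travel": [0, 0, 0], "spin": 7}, {"travel": [0, 0, 0], "spin": 7}]'

```text
time_s: 46.37
tcp_pos: [0.4446, -0.0155, 0.078]
eef_rot: [-180.0, -2.4, -146.6]
contact_force: [-0.1, 0.0, -2.4]
gripper_width: 0.0357
```

Emit:
send_rows --motion '[{"travel": [0, 0, 0], "spin": 7}, {"travel": [0, 0, 0], "spin": 7}, {"travel": [0, 0, 0], "spin": 7}, {"travel": [0, 0, 0], "spin": 7}, {"travel": [0, 0, 0], "spin": 3}]'

```text
time_s: 46.78
tcp_pos: [0.442, -0.016, 0.0747]
eef_rot: [-178.7, -2.3, -178.7]
contact_force: [0.2, -0.1, -2.2]
gripper_width: 0.0357
```

Emit:
send_rows --motion '[{"travel": [0, 0, 0], "spin": 0}, {"travel": [0, 0, 0], "spin": 0}]'

```text
time_s: 46.95
tcp_pos: [0.4412, -0.0162, 0.0736]
eef_rot: [-178.7, -2.4, -178.8]
contact_force: [0.3, 0.5, -1.4]
gripper_width: 0.0358
```

```bash
python3 - <<'E'
from h import *
to(.455,-.0263,.04,-177.4)
slab("side",-.1,.04)
E
```

```text
now [ 0.4412 -0.0162  0.0736] [-178.7   -2.4 -178.8] j [  24.   10.  -38.    0.  -45. -113.] F [ 0.3  0.5 -1.4] g 0.0358 t 46.95
tool travel [-0.015  -0.0097  0.0333] spin -1.39 rows 1.0
side 199 slope deg [-9.42  1.55] z@front 0.026 x 0.4349 0.6895 y -0.0998 0.0235
```

Emit:
send_rows --motion '[{"travel": [-0.007, -0.005, 0.012], "spin": -1.4}, {"travel": [-0.006, -0.004, 0.016], "spin": 0}, {"travel": [0, 0, 0.012], "spin": 0}, {"travel": [0, 0, 0.004], "spin": 0}, {"travel": [0, 0, 0], "spin": 0}]'

```text
time_s: 47.42
tcp_pos: [0.4538, -0.0258, 0.028]
eef_rot: [-178.8, -2.3, -176.7]
contact_force: [-0.4, 0.7, -2.6]
gripper_width: 0.0358
```

```bash
python3 - <<'E'
from h import *
to(.455,-.0263,.022,-177.4)
E
```

```text
now [ 0.4538 -0.0258  0.028 ] [-178.8   -2.3 -176.7] j [  22.   15.  -39.    1.  -38. -109.] F [-0.4  0.7 -2.6] g 0.0358 t 47.42
tool travel [-0.0014 -0.0005  0.0059] spin 0.7 rows 1.0
```

Emit:
send_rows --motion '[{"travel": [-0.001, 0, 0.004], "spin": 0.7}, {"travel": [0, 0, 0.002], "spin": 0}, {"travel": [0, 0, 0], "spin": 0}]'

```text
time_s: 47.67
tcp_pos: [0.4547, -0.026, 0.0228]
eef_rot: [-178.8, -2.2, -177.3]
contact_force: [-2.2, -1.3, 1.9]
gripper_width: 0.0355
```

Emit:
send_rows --motion '[{"travel": [0, 0, 0], "spin": 0}, {"travel": [0, 0, 0], "spin": 0}, {"travel": [0, 0, 0], "spin": 0}, {"travel": [0, 0, 0], "spin": 0}, {"travel": [0, 0, 0], "spin": 0}]' --gripper 0.1

```text
time_s: 48.08
tcp_pos: [0.457, -0.0248, 0.0248]
eef_rot: [-178.9, -1.9, -177.2]
contact_force: [-0.0, 0.1, 0.5]
gripper_width: 0.0482
```

```bash
sed -i 's/(P\[...,0\]>.4)); q=P/(P[...,0]>.4)\&(P[...,0]<xm)); q=P/; s/def slab(n,y0,y1)/def slab(n,y0,y1,xm=.8)/' h.py; python3 - <<'E'
from h import *
to(.4575,-.0263,.019,-177.4)
slab("side",-.1,.04,.59); print(find("side","card1_grip"))
E
```

```text
now [ 0.457  -0.0248  0.0248] [-178.9   -1.9 -177.2] j [  22.   15.  -39.    1.  -38. -110.] F [-0.   0.1  0.5] g 0.0482 t 48.08
tool travel [-0.0006 -0.0014  0.0058] spin 0.16 rows 1.0
side 142 slope deg [-0.2   0.47] z@front 0.0082 x 0.4405 0.5548 y -0.0564 0.0159
[(0.79, array([ 0.6273, -0.104 ,  0.0445]), array([271., 198.]))]
```

Emit:
send_rows --motion '[{"travel": [0.002, 0, 0.005], "spin": 0}, {"travel": [0, 0, 0.001], "spin": 0}, {"travel": [0, 0, 0], "spin": 0}]'

```text
time_s: 48.43
tcp_pos: [0.4546, -0.025, 0.0182]
eef_rot: [-178.9, -1.9, -177.2]
contact_force: [-0.2, 0.5, 0.4]
gripper_width: 0.0481
```

Emit:
send_rows --motion '[{"travel": [0, 0, 0], "spin": 0}, {"travel": [0, 0, 0], "spin": 0}, {"travel": [0, 0, 0], "spin": 0}, {"travel": [0, 0, 0], "spin": 0}]' --gripper -1

```text
time_s: 48.77
tcp_pos: [0.4542, -0.0252, 0.018]
eef_rot: [-178.8, -2.0, -177.2]
contact_force: [-0.2, 0.5, 0.2]
gripper_width: 0.0358
```

Emit:
send_rows --motion '[{"travel": [0, 0, -0.006], "spin": 0}, {"travel": [0, 0, -0.01], "spin": 0}, {"travel": [0, 0, -0.012], "spin": 0}, {"travel": [0, 0, -0.006], "spin": 0}, {"travel": [0, 0, 0], "spin": 0}]'

```text
time_s: 49.18
tcp_pos: [0.4537, -0.0249, 0.0531]
eef_rot: [-178.8, -2.2, -177.3]
contact_force: [0.1, 0.3, -1.9]
gripper_width: 0.0358
```

```bash
python3 - <<'E'
from h import *
to(.54,-.0225,.052,-177.4)
slab("side",-.1,.04,.59)
E
```

```text
now [ 0.4537 -0.0249  0.0531] [-178.8   -2.2 -177.3] j [  22.   12.  -38.    1.  -42. -110.] F [ 0.1  0.3 -1.9] g 0.0358 t 49.18
tool travel [-0.0862 -0.0017 -0.0022] spin 0.11 rows 3.0
side 142 slope deg [-0.7  -0.84] z@front 0.0424 x 0.4398 0.5553 y -0.057 0.0165
```

Emit:
send_rows --motion '[{"travel": [-0.01, 0, -0.0005], "spin": 0}, {"travel": [-0.02, 0, -0.0005], "spin": 0}, {"travel": [-0.02, 0, -0.0005], "spin": 0}, {"travel": [-0.02, 0, -0.0005], "spin": 0}, {"travel": [-0.01, 0, 0], "spin": 0}]'

```text
time_s: 49.65
tcp_pos: [0.5347, -0.0216, 0.0497]
eef_rot: [-178.8, -2.3, -177.3]
contact_force: [0.7, 1.4, -1.9]
gripper_width: 0.0361
```

Emit:
send_rows --motion '[{"travel": [0, 0, 0], "spin": 0}, {"travel": [0, 0, 0], "spin": 0}]'

```text
time_s: 49.82
tcp_pos: [0.5365, -0.0216, 0.0478]
eef_rot: [-178.8, -2.4, -177.3]
contact_force: [-0.1, 0.0, -1.7]
gripper_width: 0.0355
```

```bash
python3 - <<'E'
from h import *
to(.544,-.0223,.0395,-177.4)
slab("side",-.06,.04,.66)
E
```

```text
now [ 0.5365 -0.0216  0.0478] [-178.8   -2.4 -177.3] j [  19.   20.  -28.    1.  -45. -107.] F [-0.1  0.  -1.7] g 0.0355 t 49.82
tool travel [-0.0078 -0.0008  0.008 ] spin 0.08 rows 1.0
side 132 slope deg [-0.91 -0.34] z@front 0.0364 x 0.5235 0.6359 y -0.0519 0.0195
```

Emit:
send_rows --motion '[{"travel": [-0.004, -0.0008, 0.004], "spin": 0}, {"travel": [-0.003, 0, 0.003], "spin": 0}, {"travel": [0, 0, 0.0005], "spin": 0}, {"travel": [0, 0, 0], "spin": 0}]'

```text
time_s: 50.2
tcp_pos: [0.5411, -0.0227, 0.0388]
eef_rot: [-178.8, -2.6, -177.3]
contact_force: [0.6, -0.2, -0.5]
gripper_width: 0.0354
```

```bash
python3 - <<'E'
from h import *
to(.6233,-.0187,.0395,-177.4)
E
```

```text
now [ 0.5411 -0.0227  0.0388] [-178.8   -2.6 -177.3] j [  19.   21.  -28.    1.  -44. -106.] F [ 0.6 -0.2 -0.5] g 0.0354 t 50.2
tool travel [-0.0822  0.     -0.0044] spin 0.08 rows 2.0
```

Emit:
send_rows --motion '[{"travel": [-0.006, 0, -0.0008], "spin": 0}, {"travel": [-0.006, 0, -0.0004], "spin": 0}, {"travel": [-0.006, 0, -0.0004], "spin": 0}]'

```text
time_s: 50.45
tcp_pos: [0.5588, -0.0218, 0.04]
eef_rot: [-178.8, -2.6, -177.3]
contact_force: [-0.0, -0.1, -1.8]
gripper_width: 0.0356
```

Emit:
send_rows --motion '[{"travel": [-0.006, 0, -0.0004], "spin": 0}, {"travel": [-0.006, 0, -0.0004], "spin": 0}, {"travel": [-0.006, 0, -0.0004], "spin": 0}]'

```text
time_s: 50.7
tcp_pos: [0.579, -0.0206, 0.0406]
eef_rot: [-178.8, -2.6, -177.3]
contact_force: [-0.5, 0.6, -2.3]
gripper_width: 0.0356
```

```bash
python3 - <<'E'
from h import *
to(.6233,-.0187,.0395,-177.4)
E
```

```text
now [ 0.579  -0.0206  0.0406] [-178.8   -2.6 -177.3] j [  18.   24.  -22.    1.  -47. -105.] F [-0.5  0.6 -2.3] g 0.0356 t 50.7
tool travel [-0.0444 -0.0003 -0.0009] spin 0.11 rows 2.0
```

Emit:
send_rows --motion '[{"travel": [-0.006, 0, 0.0006], "spin": 0}, {"travel": [-0.007, 0, 0], "spin": 0}, {"travel": [-0.007, 0, -0.0002], "spin": 0}, {"travel": [-0.007, 0, -0.0002], "spin": 0}]'

```text
time_s: 51.03
tcp_pos: [0.6093, -0.0192, 0.039]
eef_rot: [-178.8, -2.6, -177.3]
contact_force: [0.1, 1.0, -1.0]
gripper_width: 0.0357
```

Emit:
send_rows --motion '[{"travel": [-0.006, 0, -0.0002], "spin": 0}, {"travel": [-0.006, 0, -0.0002], "spin": 0}]'

```text
time_s: 51.2
tcp_pos: [0.6213, -0.0191, 0.0384]
eef_rot: [-178.7, -2.8, -177.3]
contact_force: [-21.0, -3.9, 4.7]
gripper_width: 0.0356
```

Emit:
send_rows --motion '[{"travel": [-0.005, 0, -0.0002], "spin": 0}, {"travel": [-0.004, 0, -0.0002], "spin": 0}]'

```text
time_s: 51.37
tcp_pos: [0.6214, -0.0203, 0.038]
eef_rot: [-178.7, -3.9, -177.5]
contact_force: [-16.4, 8.5, 16.6]
gripper_width: 0.0357
```

Emit:
send_rows --motion '[{"travel": [0, 0, 0], "spin": 0}, {"travel": [0, 0, 0], "spin": 0}, {"travel": [0, 0, 0], "spin": 0}, {"travel": [0, 0, -0.015], "spin": 0}, {"travel": [0, 0, -0.03], "spin": 0}]' --gripper 0.3

```text
time_s: 51.78
tcp_pos: [0.6224, -0.0198, 0.0791]
eef_rot: [-178.6, -4.3, -177.5]
contact_force: [1.4, -0.8, -0.8]
gripper_width: 0.0556
```

Emit:
send_rows --motion '[{"travel": [0.01, 0, -0.03], "spin": 0}, {"travel": [0.025, 0.015, -0.01], "spin": 0}, {"travel": [0.03, 0.03, 0], "spin": 0}, {"travel": [0.03, 0.03, 0], "spin": 0}, {"travel": [0.02, 0.03, 0], "spin": 0}]'

```text
time_s: 52.2
tcp_pos: [0.513, 0.0802, 0.1317]
eef_rot: [-178.6, -3.5, -177.9]
contact_force: [0.2, 1.1, 0.1]
gripper_width: 0.057
```

Emit:
send_rows --motion '[{"travel": [0.01, 0.035, 0], "spin": 0}, {"travel": [0, 0.03, 0], "spin": 0}, {"travel": [0, 0, 0], "spin": 0}]' --gripper -1

```text
time_s: 52.45
tcp_pos: [0.4981, 0.151, 0.1337]
eef_rot: [-178.8, -3.1, -177.7]
contact_force: [1.6, 1.2, -0.8]
gripper_width: 0.0425
```

```bash
python3 - <<'E'
from h import *
to(.495,.178,.045,-177.4)
for n in("top","side"):
    print(find(n,"card1_grip") if r.capture(n) else 0)
    slab(n,-.155,-.068); im,d,P=slab(n,-.062,.025); highs(n,lo=.045)
cv2.imwrite("pics/v12.png",cv2.resize(im[150:270,230:370],None,fx=4.5,fy=4.5,interpolation=cv2.INTER_CUBIC))
E
```

```text
now [0.4981 0.151  0.1337] [-178.8   -3.1 -177.7] j [  38.   13.  -23.   -1.  -57. -125.] F [ 1.6  1.2 -0.8] g 0.0425 t 52.45
tool travel [-0.0028  0.0289  0.0882] spin -0.34 rows 3.0
[(0.87, array([ 0.6276, -0.1141,  0.0485]), array([322., 187.])), (0.74, array([ 0.6666, -0.016 , -0.0018]), array([288., 177.]))]
top 205 slope deg [0.08 0.17] z@front 0.0315 x 0.6096 0.7213 y -0.1422 -0.0755
top 219 slope deg [-0.28  0.01] z@front 0.0314 x 0.6054 0.7173 y -0.052 0.0127
high 80 [ 0.6261 -0.1079  0.064 ]
high 79 [ 0.6216 -0.0198  0.0641]
high 15 [0.5629 0.1624 0.0555]
high 65 [ 0.369  -0.2555  0.0483]
high 68 [ 0.3699 -0.334   0.048 ]
[(0.92, array([ 0.624 , -0.1032,  0.0446]), array([272., 198.])), (0.26, array([ 0.6276, -0.1083,  0.0462]), array([271., 197.]))]
side 114 slope deg [0.34 1.03] z@front 0.0285 x 0.6105 0.7217 y -0.1393 -0.0716
side 129 slope deg [0.04 1.22] z@front 0.0282 x 0.6078 0.7167 y -0.0494 0.0161
high 50 [ 0.6294 -0.1019  0.0597]
high 43 [ 0.6241 -0.0143  0.0593]
high 74 [0.5556 0.1735 0.0591]
```

View pics/v12.png

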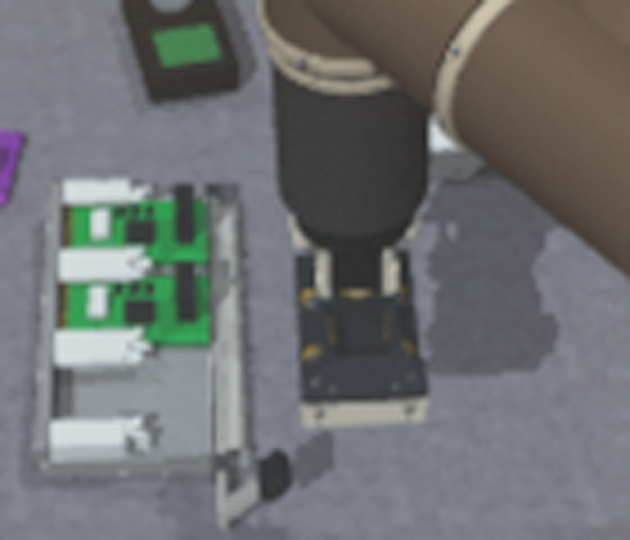

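Both cards are seated in bays 1 and 2. Their blocks lie parallel to the dock front within 0.5 mm, and both plates are in the tray. Locking the lever now.

Emit:
send_rows --motion '[{"travel": [0, 0.015, 0.02], "spin": 0}, {"travel": [0, 0.01, 0.025], "spin": 0}, {"travel": [0, 0, 0.02], "spin": 0}, {"travel": [0, 0, 0.01], "spin": 0}, {"travel": [0, 0, 0], "spin": 0}]'

```text
time_s: 53.37
tcp_pos: [0.4951, 0.1685, 0.056]
eef_rot: [-178.9, -3.1, -178.3]
contact_force: [0.3, -0.3, -0.4]
gripper_width: 0.0003
```

```bash
python3 - <<'E'
from h import *
to(.495,.178,.046,-177.4)
E
```

```text
now [0.4951 0.1685 0.056 ] [-178.9   -3.1 -178.3] j [  40.   18.  -27.   -1.  -47. -127.] F [ 0.3 -0.3 -0.4] g 0.0003 t 53.37
tool travel [-0.0007  0.0096  0.0098] spin -0.86 rows 1.0
```

Emit:
send_rows --motion '[{"travel": [-0.004, 0.009, 0.01], "spin": -0.8}, {"travel": [-0.01, 0, 0], "spin": 0}, {"travel": [-0.01, 0, -0.0005], "spin": 0}, {"travel": [-0.01, 0, -0.0005], "spin": 0}, {"travel": [-0.01, 0, -0.0005], "spin": 0}]'

```text
time_s: 53.78
tcp_pos: [0.5373, 0.1771, 0.047]
eef_rot: [-178.8, -3.5, -177.6]
contact_force: [-4.5, -0.6, 0.3]
gripper_width: 0.0005
```

Emit:
send_rows --motion '[{"travel": [-0.01, 0, -0.0005], "spin": 0}, {"travel": [-0.01, 0, -0.0005], "spin": 0}, {"travel": [-0.01, 0, -0.0005], "spin": 0}, {"travel": [-0.01, 0, -0.0005], "spin": 0}]'

```text
time_s: 54.12
tcp_pos: [0.5796, 0.1775, 0.0504]
eef_rot: [-178.8, -3.7, -177.7]
contact_force: [-4.0, 1.7, -0.9]
gripper_width: 0.0006
```

```bash
python3 - <<'E'
from h import *
to(.6025,.178,.05,-177.4)
E
```

```text
now [0.5796 0.1775 0.0504] [-178.8   -3.7 -177.7] j [  35.   26.  -16.   -1.  -52. -122.] F [-4.   1.7 -0.9] g 0.0006 t 54.12
tool travel [-0.0229 -0.0004 -0.001 ] spin -0.35 rows 1.0
```

Emit:
send_rows --motion '[{"travel": [-0.008, 0, 0], "spin": 0}, {"travel": [-0.007, 0, 0], "spin": 0}, {"travel": [-0.006, 0, 0], "spin": 0}]'

```text
time_s: 54.37
tcp_pos: [0.6019, 0.177, 0.0482]
eef_rot: [-178.8, -3.9, -177.9]
contact_force: [-4.7, 0.3, -1.5]
gripper_width: 0.0004
```

Emit:
send_rows --motion '[{"travel": [-0.006, 0, 0], "spin": 0}, {"travel": [-0.005, 0, 0], "spin": 0}]'

```text
time_s: 54.53
tcp_pos: [0.6031, 0.1766, 0.0474]
eef_rot: [-178.6, -5.0, -178.1]
contact_force: [-31.5, 10.7, 29.0]
gripper_width: 0.0005
```

Emit:
send_rows --motion '[{"travel": [-0.006, 0, 0], "spin": 0}]'

```text
time_s: 54.62
tcp_pos: [0.6031, 0.1766, 0.0476]
eef_rot: [-178.5, -5.7, -178.1]
contact_force: [-30.8, 8.4, 24.3]
gripper_width: -0.0001
```

The lever is at its hard stop. Backing off and taking a final look.

Emit:
send_rows --motion '[{"travel": [0.012, 0, 0], "spin": 0}, {"travel": [0.02, 0, -0.01], "spin": 0}, {"travel": [0.025, 0, -0.03], "spin": 0}, {"travel": [0.025, 0, -0.03], "spin": 0}, {"travel": [0.02, 0, -0.03], "spin": 0}]'

```text
time_s: 55.03
tcp_pos: [0.5111, 0.1754, 0.1547]
eef_rot: [-178.2, -6.1, -178.2]
contact_force: [1.0, -0.1, 0.3]
gripper_width: 0.0006
```

Emit:
send_rows --motion '[{"travel": [0.005, 0, -0.01], "spin": 0}, {"travel": [0, 0, 0], "spin": 0}, {"travel": [0, 0, 0], "spin": 0}]'

```text
time_s: 55.28
tcp_pos: [0.5111, 0.178, 0.1753]
eef_rot: [-178.7, -5.1, -178.0]
contact_force: [-0.0, 1.0, -0.7]
gripper_width: 0.0004
```

```bash
python3 - <<'E'
from h import *
to(.5,.178,.15,-177.4)
for n in("top","side"):
    im,d,P=slab(n,-.155,-.068); slab(n,-.062,.025); highs(n,lo=.045)
m=(d>0)&(P[...,2]>.03)&(P[...,2]<.075)&(abs(P[...,1]-.172)<.02)&(abs(P[...,0]-.59)<.08); q=P[m]; print("lever",len(q),q.mean(0).round(4),q[np.argsort(q[:,2])[-6:]].round(3))
cv2.imwrite("pics/v13.png",cv2.resize(im[130:290,230:430],None,fx=3.7,fy=3.7,interpolation=cv2.INTER_CUBIC))
E
```

```text
now [0.5111 0.178  0.1753] [-178.7   -5.1 -178. ] j [  38.   14.  -16.   -2.  -66. -125.] F [-0.   1.  -0.7] g 0.0004 t 55.28
tool travel [0.0088 0.001  0.0262] spin -0.58 rows 1.0
top 210 slope deg [-0.41  0.25] z@front 0.0309 x 0.6094 0.7217 y -0.1421 -0.0754
top 227 slope deg [0.12 0.26] z@front 0.0316 x 0.6054 0.7174 y -0.052 0.0127
high 79 [ 0.6259 -0.1081  0.0642]
high 97 [0.6234 0.1715 0.0623]
high 80 [ 0.6218 -0.0197  0.0638]
high 64 [ 0.3697 -0.3338  0.048 ]
high 65 [ 0.3692 -0.2563  0.048 ]
side 110 slope deg [0.42 0.89] z@front 0.0285 x 0.6105 0.7215 y -0.1402 -0.0689
side 126 slope deg [0.15 0.01] z@front 0.0282 x 0.6079 0.7167 y -0.0493 0.0189
high 53 [ 0.6292 -0.1017  0.0585]
high 43 [ 0.6241 -0.0135  0.0601]
high 74 [0.6267 0.1771 0.0595]
lever 96 [0.6228 0.1766 0.0542] [[0.628 0.173 0.066]
 [0.631 0.173 0.066]
 [0.629 0.162 0.067]
 [0.628 0.167 0.068]
 [0.631 0.184 0.069]
 [0.631 0.188 0.07 ]]
```

View pics/v13.png

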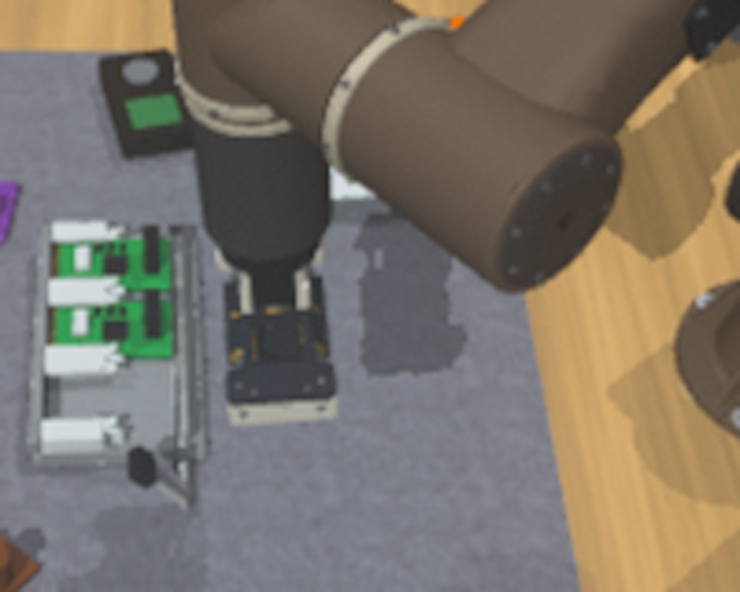

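```bash
python3 -c "
from plant import r
print(r.close_job())"
```

```text
the job is handed in; nothing more can be done
None
```

The job is done and handed in at about 55 s of robot time. I opened the lever, laid both blanking plates (from the middle and left bays) flat in the tray, slid both cards home into bays 1 and 2, and locked the lever.

**Last checks:**
- **Cards:** Both were pushed until the stop wall resisted. Their blocks measured about (0.626, -0.108) and (0.622, -0.020), 1–2 mm from the home points, and both lie level. They did not move when the lever was thrown.
- **Plates:** Both lay flat, with tops at 11–12 mm.
- **Lever:** It was pushed to its hard stop, and its tip is at x ≈ 0.629, the mirror image of the open position. I judged it locked from that and the stop force, as the joint angle itself was not read. The arm was clear of everything at hand-in.

**What went differently than planned:**
- **Tool tilt:** The tool gradually tilted by up to about 5°, which I couldn't command away. I corrected it by pressing the closed fingertips on the dock's stop wall and the tray's outer wall, at about 40 N at most.
- **Regrasps:** After its half turn, each card went down on the bench for a regrasp, the first only after an attempt at bay 1 came in nose-up.
- **Card knocked aside:** The second card was knocked a few centimetres before I reached it, so I measured it again before picking it up.
- **Camera disagreement:** The two cameras differed by up to about 6 mm in y. I relied on the top view and the centring of the jaws.
- **Not checked:** I never went near the mug, meter or screwdriver, and did not measure their positions again at the end.

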